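# Set a bookbinder's spine press to the stepped gauge

### The arm

A 7-joint arm with a two-finger parallel gripper is mounted at the origin on a cart in front of the work surface, level with it; the furniture and walls round the work are solid. World frame = base frame: x ahead of the robot, y to its left, z up, the work surface at z = 0. Lengths are in m, angles in rad, forces in N, time in s.
With the tool pointing down it reaches from about 0.35 to 0.9 m from the base axis. Payload 7.2 kg.
Tool frame: the origin (TCP) lies at the very end of the fingers, on their centre line; the grasp point (between the pads) lies 19 mm behind it; z points along the fingers, x is the direction in which the jaws open and shut, and the axes are right-handed (so a half turn about z gives the same grasp; the last joint's range is limited). The gripper opens to 88 mm and grips with 3 to 60 N. Pads are 20 mm wide; open, the fingers measure 115 mm over their backs; the gripper's body (75 mm by 178 mm) begins 61 mm behind the grasp point.
Start: joints at [-1.326, 0.411, -0.013, 1.596, 0.006, 1.134, -0.082], TCP at [0.192, 0.595, 0.202] pointing down, gripper open.
Joint ranges: [-2.95, 2.95], [-0.29, 1.99], [-1.47, 1.44], [0.14, 2.54], [-1.03, 4.17], [0.13, 1.85], [-2.86, 2.86]. Speed limits (rad/s): [2.39, 2.39, 3.01, 3.01, 3.14, 3.14, 3.14].

### API

Orientations are given as a unit quaternion [w, x, y, z].
In Python, from station import manip gives the robot as it stands.
- The arm moves only by the tool jog_arm, never from a script. Its argument "plan" is a list of rows, each a list of 3 entries, a list of its own where there are three numbers: the closure, from 0 (fully open) to 1 (shut), then the shift along the world's x, y, z in mm, then the turn about the world's z in degrees. In form: [[claw, [tx, ty, tz], twist], ...]. A call has 1 to 20 rows; each row is the pose to reach, as a shift and turn from the pose measured when the call began; what a row does not reach only later rows make up. A row lasts 1/12 s, in which the tool goes at most 41.7 mm and 7.16 degrees, less where a joint would pass 70% of its speed; a pose out of reach is approached as far as the arm can. A call with a gripper value outside its range is refused whole. The fingers move at their own pace and stop on an object; "grip_force" is the grip in N (left out, the last holds). Time passes only in rows, so rows that repeat a pose let the fingers close. It gives the time, the measured TCP pose, the force and the opening at its end, in the units of the state.
- manip.get_state(): the state, without advancing time (a new reading comes with each control period).
- manip.read_camera(name): name is "side" or "top" or "wrist"; returns a dict with "img" (420x560x3 uint8, red, green, blue), "vfov" (degrees; the focal length in pixels is half the picture's height over the tangent of half this angle, whatever the lens; pixels are square), "cx", "cy" (the principal point, pixels), "distortion" ([k1, k2, p1, p2, k3] as OpenCV has them; the pictures are not rectified), "camera_from_world" (4x4, takes a point from world to camera coordinates). Camera axes: x right, y down, z forward; pixel columns grow to the right and rows downward; lengths in m; the calibration is good to about 2 mm. A picture is of the moment at which its call begins. There is no depth.
- manip.sign_off(): hands the job in, once; it reports no verdict.
Trained networks look in a picture, given as the dict that the camera call returned (one of the last four; its "shot" number tells which), for a name from the list of things; names that differ only in an ending like _2 or _b are one class to them, and where a whole thing is asked for, a point or a joint stands for the part that bears it (a point fixed in the world has none). Each returns a list of dicts, best first, with "conf" (0 to 1); they miss things now and then, are a little off and sometimes report something else, mostly with a low value. They report only what shows in the picture. A call takes as long as a camera call.
- manip.cut_out(picture, label): "pixels" (420x560 bool, what is visible of it).
- manip.place_of(picture, label): "location" ([x, y, z] in m, in world coordinates, good to about 4 mm: a listed point, or the origin of a listed thing).
The state is a dict: "time_s": time; "qpos": joint angles; "dq": joint speeds; "effort": joint torques, N m; "tcp_pos": TCP position; "tcp_rot": TCP orientation; "wrist_force": force on the tool from outside, world axes, zero at the start; "torque": the same for the moment, N m; "gripper_width": finger opening in m.
Only numpy, scipy, OpenCV 4.12 (cv2) and the standard library are available. Lean on these libraries where they do the work, as an engineer would, in place of code of your own. Each camera call takes 0.05 s, during which the arm holds its last target.

### The job

The spine press has been left screwed nearly shut. Turn its turnbuckle to open the jaws until the thin end of the stepped gauge slides into the gap right up to its thick step, and the step jams against the jaws: prove it by holding the gauge there for a moment, pressing gently. Then take the gauge out and stand it on the table again as it stood, clear of the press, leaving the jaws as set and the other things where they are.

Things in the scene. Friction and masses are not known exactly. Their poses are not given: they have to be found in the camera images.
- gauge_tip (a point): Point of the gauge's nose, at half the blade's height, 98 mm in front of the grip's centre; the step's front face lies 36 mm behind it. Axes as the grip.
- seal_mid (a point): Middle of a slim wooden seal handle standing upright, 23 mm in diameter, 108 mm high; a bystander.
- stack_mid (a point): Middle of a stack of five small notebooks at the table's front edge, left of the gauge: 54 by 79 mm, 83 mm high; it does not move and is only in the way.
- box_small_mid (a point): Middle of a small lidded wooden box with a flowered top, 41 by 51 mm, 28 mm high; a bystander.
- spoon_mid (a point): Middle of a small melting spoon lying flat, 146 mm long (y), 31 mm wide, 15 mm high; a bystander.
- stamp_block_mid (a point): Middle of a wooden stamp block, 54 by 36 mm, 30 mm high; a bystander.
- gauge: The same stepped gauge; origin on its underside, 17 mm below the grip's centre; axes as the grip.
- press: Spine press for notebooks, fixed to the table: wooden base board (x -10 to 152 mm, 160 mm wide, 12 mm thick), at its front two upright beech jaws with a narrow upright gap between them, behind them a turnbuckle. Origin: on the table top under the middle of the gap's mouth, its end nearest the robot. +x runs into the gap, away from the robot; +y to the left, across the press; z up.
- press_mouth (a point): Middle of the gap's mouth, 40 mm above the table, level with the jaws' front ends; axes as the press. Jaws: 60 mm long (x), from 18 to 62 mm above the table, mouth edges rounded by 3 mm. The gap is open in front, above and behind; rails on its floor reach 18 mm above the table. The jaws part evenly: the gap's middle stays at press y = 0.
- turnbuckle_axis (a point): Middle of the turnbuckle, on its axis: 118 mm behind the mouth, 72 mm above the table; axes as the press (this point does not turn). The axis runs along press y. Sleeve 56 mm long, 25 mm thick, hub 31 mm thick. It joins two steel lugs, 86 mm high, about 45 mm either side, whose arms run forward outside the jaws (at most 70 mm from the middle).
- turnbuckle_hub (a point): The same point, turning with the turnbuckle. Four spokes 9 mm thick stand out from the hub here, square to one another in the plane press y = 0, with 14 mm balls at their ends (ball centre 46 mm, end 53 mm from the axis). Its own x and z axes lie midway between spokes. A closed gripper can go down between two upper spokes and push one up and over along its arc; pushed level, one that leans well towards the robot binds.
- turnbuckle (a joint): Turn in rad, limits -0.15 and 5.3; grows, and opens the jaws, as the upper spokes are pushed away from the robot (press +x). Gap in mm = 1 + 2.546 x value. At value q one spoke leans (q - 0.785) rad from straight up towards press +x, the others are quarter turns from it. Stays where it is left; needs 0.08 N m, 2 to 3 N at a spoke. Starts at 0 to 1.57 (gap 1 to 5 mm). Jaws give to nothing else.
- gauge_grip (a point): Centre of the grip of the stepped gauge, a loose hand tool (0.1 to 0.2 kg) standing on the table on its grip's long narrow edge, this point 17 mm up. Grip: dark wooden block 76 mm long (x), 24 wide (y), 34 high. +x points to the tip, z up. From x = 38 to 62 mm the steel blade is a step 12 mm thick, from 62 to 98 mm it is 7 mm thick with a round nose. The blade is 26 mm high, 13 either side of here.

How it is judged:
On the way, in this order (a step that is already met when the one before it is completed fails the run):
1. the turnbuckle is turned until the gap is between the gauge's two thicknesses (7 to 12 mm) (value of joint turnbuckle between 2.36 and 4.31 rad), for 0.2 s.
2. the gauge's thin end is in the gap up to the step, square to it, and the step bears on the jaws (x of gauge_tip in the frame of press between 0.033 and 0.042 m and y of gauge_tip in the frame of press between -0.006 and 0.006 m and z of gauge_tip in the frame of press between 0.028 and 0.06 m and angle between the x axis of gauge_tip and the x axis of press, either way round below 0.15 rad and contact force between gauge and press above 0.3 N), for 0.15 s.
At the end, for the whole second after the job is handed in: The gap is between 7 and 12 mm (turnbuckle value 2.36 to 4.31), and the gauge stands still on the table on its grip's edge as at the start (within 0.1 rad of upright, grip centre 12 to 22 mm high), not touching the press, with grip centre and tip more than 60 mm from the gap's mouth (all of step 1 and height (world z) of gauge_grip between 0.012 and 0.022 m and angle between gauge_grip's own z axis and vertical below 0.1 rad and horizontal distance between each of gauge_tip, gauge_grip and press_mouth above 0.06 m and contact force between gauge and press below 0.05 N and linear speed of gauge below 0.02 m/s).
It fails at once if the gauge is forced against the press with more than 45 N (contact force between gauge and press above 45 N).
It fails at once if the seal handle is moved by more than 30 mm or tipped over (distance of seal_mid from where it was at the start of the episode above 0.03 m or angle between seal_mid's own z axis and vertical above 0.5 rad).
It fails at once if the small box is moved by more than 30 mm or tipped over (distance of box_small_mid from where it was at the start of the episode above 0.03 m or angle between box_small_mid's own z axis and vertical above 0.5 rad).
It fails at once if the stamp block is moved by more than 30 mm or tipped over (distance of stamp_block_mid from where it was at the start of the episode above 0.03 m or angle between stamp_block_mid's own z axis and vertical above 0.5 rad).
It fails at once if the spoon is moved by more than 30 mm (distance of spoon_mid from where it was at the start of the episode above 0.03 m).
It also fails if it takes over 61 s, if anything falls off the work surface, if the arm or the gripper's body presses on something with over 40 N, if the wrist force passes 120 N, or if a joint passes its speed limit or range.

## Working session

There is one attempt and no reset: what is moved stays moved. The work goes in short steps, Python scripts to look and compute and a tool call to move; the robot and the scene stay as the last step left them, time stands still between calls to the robot, and variables do not carry over. Pictures are saved under pics/ and viewed, and the job is handed in when it is done.

Besides the shell and the picture viewer there is one more tool, called after ">>>" as a command line: name --argument value ..., lists and objects as JSON in quotes. jog_arm: Moves the arm, as the interface text tells. Its arguments: {"type":"object","properties":{"plan":{"type":"array","items":{"type":"array"}},"grip_force":{"type":"number"}},"required":["plan"]}

```bash
mkdir -p pics; cat > h.py <<'E'
from station import manip
import numpy as np, cv2
def save(p,n):
    cv2.imwrite('pics/'+n+'.png',cv2.cvtColor(p['img'],cv2.COLOR_RGB2BGR))
def K(p):
    h,w=p['img'].shape[:2]; f=h/2/np.tan(np.radians(p['vfov'])/2)
    return np.array([[f,0,p['cx']],[0,f,p['cy']],[0,0,1]])
def ray(p,uv):
    n=cv2.undistortPoints(np.array(uv,float).reshape(-1,1,2),K(p),np.array(p['distortion'],float)).reshape(-1,2)
    T=np.array(p['camera_from_world']);R,t=T[:3,:3],T[:3,3]
    d=np.c_[n,np.ones(len(n))]@R
    return -R.T@t,d
def onz(p,uv,z):
    o,d=ray(p,uv); return o+d*((z-o[2])/d[:,2])[:,None]
def proj(p,X):
    T=np.array(p['camera_from_world'])
    r,_=cv2.Rodrigues(T[:3,:3]); return cv2.projectPoints(np.array(X,float).reshape(-1,1,3),r,T[:3,3],K(p),np.array(p['distortion'],float))[0].reshape(-1,2)
E
python3 - <<'E'
from h import *
print(manip.get_state())
for c in ['top','side']:
    p=manip.read_camera(c); save(p,c+'0')
    for n in ['gauge_grip','gauge_tip','gauge','press','press_mouth','turnbuckle_axis','turnbuckle_hub','seal_mid','stack_mid','box_small_mid','spoon_mid','stamp_block_mid']:
        r=manip.place_of(p,n); print(c,n,[(np.round(a['location'],4).tolist(),round(a['conf'],2)) for a in r[:2]])
E
```

```text
{'time_s': 0.0, 'qpos': array([-1.3261826 ,  0.41188982, -0.01272965,  1.59703145,  0.00559863,
        1.13429095, -0.08221733]), 'dq': array([-0.00219854, -0.00119553,  0.00034606,  0.00013509, -0.00056903,
        0.00179949, -0.00131689]), 'effort': array([ 7.70810511e-04, -5.87952733e+01,  6.42471761e-01, -2.91074824e+01,
       -5.37546398e-02,  1.81065907e-02,  1.48124218e-04]), 'tcp_pos': array([0.19220348, 0.59415365, 0.20162045]), 'tcp_rot': array([ 5.06990389e-04,  8.08614399e-01,  5.88338445e-01, -6.08444728e-04]), 'wrist_force': array([-0.67481536, -0.2066879 , -0.10178468]), 'torque': array([ 0.02303693, -0.02731629, -0.02075944]), 'gripper_width': 0.0874720892203611}
top gauge_grip [([0.4622, 0.0885, 0.0174], 0.78)]
top gauge_tip [([0.5483, 0.0421, 0.0164], 0.66)]
top gauge [([0.4599, 0.0893, -0.0011], 0.95)]
top press [([0.489, -0.1806, -0.0032], 0.63)]
top press_mouth [([0.4879, -0.1822, 0.0389], 0.97)]
top turnbuckle_axis [([0.5904, -0.2279, 0.0719], 0.77)]
top turnbuckle_hub [([0.589, -0.2325, 0.0747], 0.92)]
top seal_mid [([0.6444, 0.1386, 0.0502], 0.71)]
top stac
[... 256 characters left out ...]
83, 0.0906, 0.0171], 0.64)]
side gauge_tip [([0.5546, 0.0385, 0.0165], 0.64)]
side gauge [([0.4664, 0.0913, -0.0016], 0.78), ([0.646, 0.1385, 0.054], 0.19)]
side press [([0.4782, -0.1845, -0.0032], 0.57)]
side press_mouth [([0.4815, -0.1761, 0.0403], 0.91), ([0.5089, 0.2659, 0.0122], 0.57)]
side turnbuckle_axis [([0.5996, -0.2324, 0.0698], 0.94), ([0.5518, 0.042, 0.0189], 0.56)]
side turnbuckle_hub [([0.5913, -0.2332, 0.0733], 0.61), ([0.4048, -0.0852, 0.0084], 0.18)]
side seal_mid [([0.6452, 0.1371, 0.0564], 0.78)]
side stack_mid []
side box_small_mid [([0.5121, 0.2665, 0.0118], 0.91)]
side spoon_mid [([0.4043, -0.085, 0.0084], 0.72)]
side stamp_block_mid [([0.6022, -0.0086, 0.0099], 0.66)]
```

View pics/top0.png

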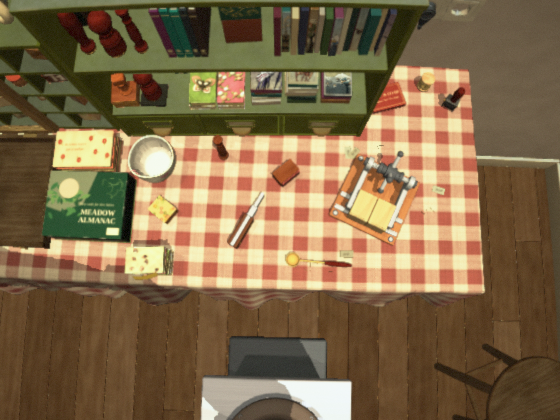

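View pics/side0.png

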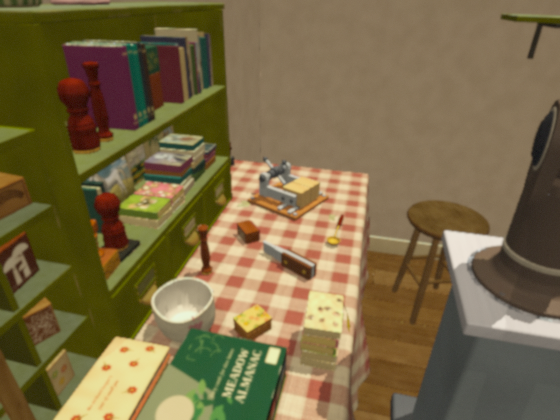

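The top view shows the gauge from (232,245) to (263,193), the press at (375,195) turned about -25°, and the turnbuckle at (390,172). I'll zoom in on the press and gauge.

```bash
python3 - <<'E'
import cv2
t=cv2.imread('pics/top0.png'); s=cv2.imread('pics/side0.png')
cv2.imwrite('pics/t1.png',cv2.resize(t[135:255,320:440],None,fx=5,fy=5,interpolation=cv2.INTER_CUBIC))
cv2.imwrite('pics/t2.png',cv2.resize(t[180:260,215:295],None,fx=6,fy=6,interpolation=cv2.INTER_CUBIC))
cv2.imwrite('pics/s1.png',cv2.resize(s[145:225,240:340],None,fx=7,fy=7,interpolation=cv2.INTER_CUBIC))
E
```

```text
(no output)
```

View pics/t1.png

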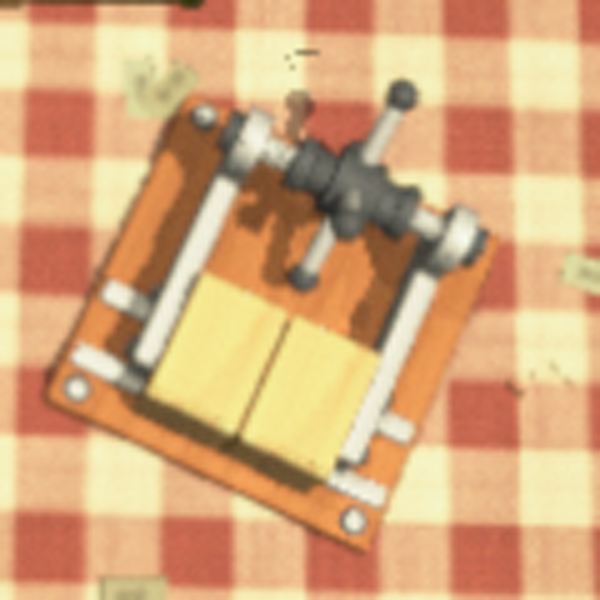

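View pics/s1.png

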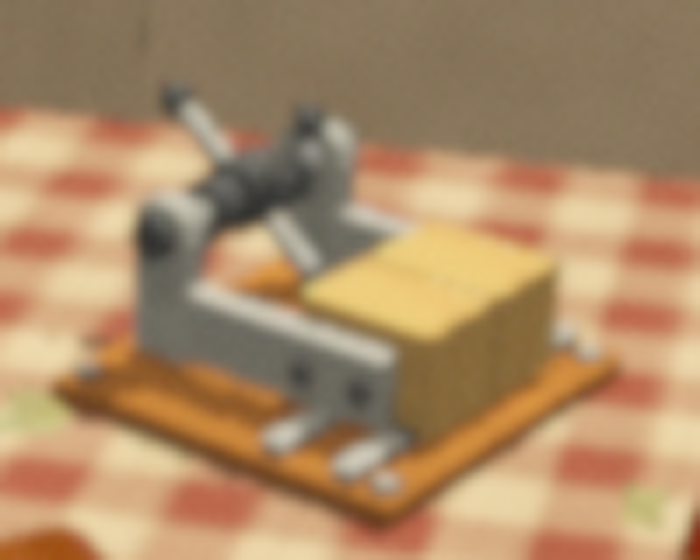

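View pics/t2.png

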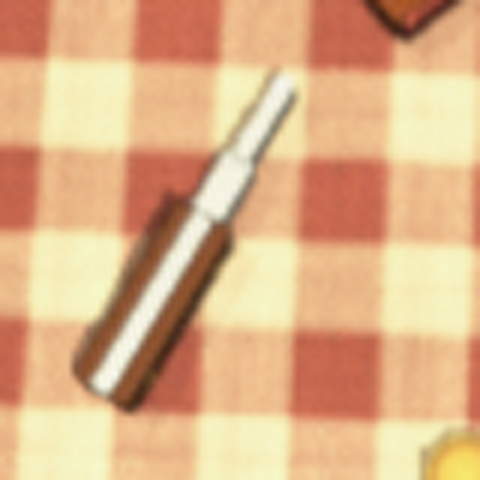

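```bash
cat > fit.py <<'E'
from h import *
from scipy.optimize import least_squares
t=manip.read_camera('top'); s=manip.read_camera('side')
def W(par,X):
    x,y,a=par; X=np.array(X,float); c,S=np.cos(a),np.sin(a)
    return np.c_[x+c*X[:,0]-S*X[:,1], y+S*X[:,0]+c*X[:,1], X[:,2]]
B={'bl':(.152,.08,.012),'br':(.152,-.08,.012),'fr':(-.01,-.08,.012),'fl':(-.01,.08,.012)}
T=lambda x,y:(320+x/5,135+y/5); Sd=lambda x,y:(240+x/7,145+y/7)
ot=[('bl',T(190,95)),('br',T(497,235)),('fr',T(367,550)),('fl',T(47,395))]
os=[('bl',Sd(62,385)),('fl',Sd(385,522)),('fr',Sd(620,365))]
def res(par,uset=True,uses=True):
    r=[]
    if uset: r.append(proj(t,W(par,[B[k] for k,_ in ot]))-[v for _,v in ot])
    if uses: r.append(proj(s,W(par,[B[k] for k,_ in os]))-[v for _,v in os])
    return np.vstack(r).ravel()
for a in [(1,1),(1,0),(0,1)]:
    f=least_squares(res,[.485,-.18,-.4],args=a); print(a,f.x,np.degrees(f.x[2]),np.abs(f.fun).max())
P=least_squares(res,[.485,-.18,-.4]).x
for q in [0,.2,.4,.6,.8,1.0,1.2,1.4,1.57]:
    b=[]
    for k in range(4):
        a=q-.785+k*np.pi/2; b.append((.118+.046*np.sin(a),0,.072+.046*np.cos(a)))
    w=W(P,b); print(q,'top',((proj(t,w)-[320,135])*5).round().astype(int).tolist(),'side',((proj(s,w)-[240,145])*7).round().astype(int).tolist())
# gauge
T2=lambda x,y:(215+x/6,180+y/6)
tip=onz(t,[T2(286,72)],.030)[0]; back=onz(t,[T2(104,390)],.034)[0]; c1=onz(t,[T2(78,372),T2(130,408),T2(170,195),T2(232,238)],.034)
print(tip,back,c1,np.degrees(np.arctan2(tip[1]-back[1],tip[0]-back[0])),np.linalg.norm((tip-back)[:2]))
E
python3 fit.py
```

```text
(1, 1) [ 0.48437153 -0.18184878 -0.42590342] -24.402468215944364 2.1872858609782497
(1, 0) [ 0.48520688 -0.18310692 -0.42328008] -24.252162409299434 1.4162038357154643
(0, 1) [ 0.48146526 -0.17214454 -0.44301681] -25.382993290291243 1.965017525238835
0 top [[338, 237], [398, 102], [357, 148], [301, 275]] side [[315, 132], [181, 91], [181, 244], [311, 288]]
0.2 top [[348, 218], [398, 95], [348, 166], [300, 283]] side [[300, 113], [170, 105], [195, 262], [323, 276]]
0.4 top [[359, 198], [397, 93], [339, 184], [300, 287]] side [[283, 97], [161, 121], [211, 277], [333, 260]]
0.6 top [[369, 177], [393, 94], [330, 202], [303, 287]] side [[265, 85], [156, 141], [228, 289], [339, 240]]
0.8 top [[378, 158], [388, 100], [322, 220], [307, 284]] side [[246, 77], [155, 162], [246, 297], [341, 219]]
1.0 top [[385, 139], [382, 108], [314, 237], [313, 276]] side [[227, 74], [157, 184], [264, 301], [340, 196]]
1.2 top [[391, 123], [374, 120], [308, 253], [321, 265]] side [[209, 76], [163, 206], [282, 301], [334, 173]]
1.4 top [[396, 110], [365, 134], [304, 266], [330, 251]] side [[193, 82], [172, 227], [298, 296], [325, 150]]
1.57 top [[398, 102], [357, 148], [301, 275], [338, 237]] side [[181, 91], [181, 244], [311, 288], [315, 132]]
[0.55235146 0.04167342 0.03      ] [0.43274261 0.10247556 0.034     ] [[0.43893786 0.11211196 0.034     ]
 [0.42656254 0.09287026 0.034     ]
 [0.50437238 0.08192787 0.034     ]
 [0.48918689 0.0588114  0.034     ]] -26.946119773983405 0.13417591119504613
```

>>> jog_arm --plan '[[1, [308, -784, 70], -6], [1, [308, -784, 70], -6], [1, [308, -784, 70], -6], [1, [308, -784, 70], -6], [1, [308, -784, 70], -6], [1, [308, -784, 70], -6], [1, [308, -784, 70], -6], [1, [308, -784, 70], -6], [1, [308, -784, 70], -6], [1, [308, -784, 70], -6], [1, [308, -784, 70], -6], [1, [308, -784, 70], -6], [1, [308, -784, 70], -6], [1, [308, -784, 70], -6], [1, [308, -784, 70], -6], [1, [308, -784, 70], -6], [1, [308, -784, 70], -6], [1, [308, -784, 70], -6], [1, [308, -784, 70], -6], [1, [308, -784, 70], -6]]'

```text
time_s: 3.07
tcp_pos: [0.4965, -0.1802, 0.2721]
tcp_rot: [0.0, 0.838, 0.546, 0.001]
wrist_force: [1.0, 0.9, 0.2]
gripper_width: 0.0003
```

```bash
python3 - <<'E'
from h import *
p=manip.read_camera('wrist'); save(p,'w1')
s=manip.get_state();print(s['tcp_pos'],s['qpos'])
for n in ['press_mouth','turnbuckle_axis','turnbuckle_hub']:
    print(n,[(np.round(a['location'],4).tolist(),round(a['conf'],2)) for a in manip.place_of(p,n)[:2]])
p=manip.read_camera('top'); save(p,'t3')
E
```

```text
[ 0.49797893 -0.18819821  0.27271537] [-0.35524363  0.22098459  0.7541703   1.76335342 -0.15658067  1.21488612
  1.58905742]
press_mouth [([0.4854, -0.1818, 0.0372], 0.88)]
turnbuckle_axis [([0.5912, -0.23, 0.0725], 0.81)]
turnbuckle_hub []
```

View pics/w1.png

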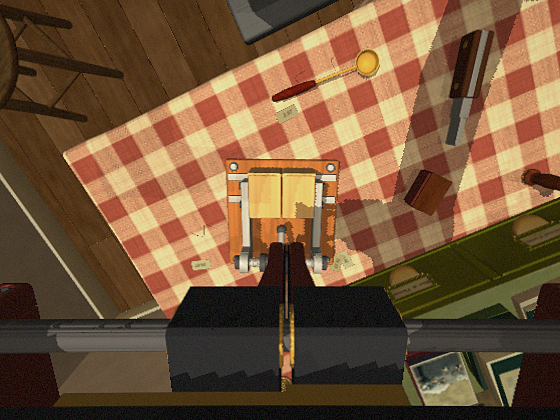

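View pics/t3.png

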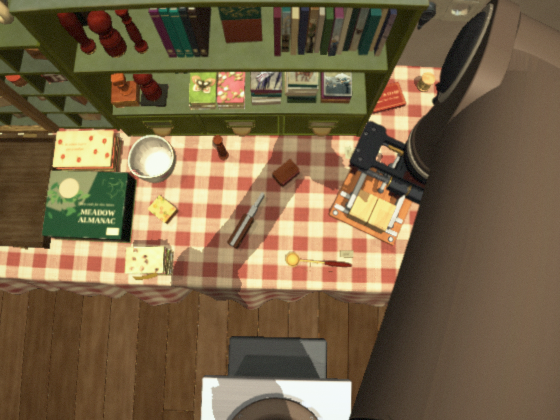

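```bash
python3 - <<'E'
from h import *
p=manip.read_camera('wrist')
s=manip.get_state(); print(s['tcp_pos'],s['tcp_rot'])
i=cv2.cvtColor(p['img'],cv2.COLOR_RGB2BGR)
cv2.imwrite('pics/w1z.png',cv2.resize(i[150:290,215:355],None,fx=4,fy=4,interpolation=cv2.INTER_CUBIC))
g=onz(p,[(281.3,173),(282.7,218)],.062);print(g,np.degrees(np.arctan2(*(g[1]-g[0])[[1,0]])))
c=onz(p,[(228,160),(339,160)],.012);print(c,c.mean(0),np.linalg.norm(c[0]-c[1]),np.degrees(np.arctan2(*(c[0]-c[1])[[1,0]])))
r,_=cv2.Rodrigues(np.eye(3))
from scipy.spatial.transform import Rotation as R
q=s['tcp_rot'];print(R.from_quat([q[1],q[2],q[3],q[0]]).as_matrix())
E
```

```text
[ 0.49575805 -0.17712964  0.27119592] [-5.20566282e-04  8.38008353e-01  5.45657154e-01 -6.95259263e-06]
[[ 0.48403866 -0.18021213  0.062     ]
 [ 0.53885167 -0.20294658  0.062     ]] -22.526899249288856
[[ 0.44450389 -0.24490744  0.012     ]
 [ 0.50773211 -0.1031987   0.012     ]] [ 0.476118   -0.17405307  0.012     ] 0.15517465218235124 -114.04567914720698
[[ 4.04516540e-01  9.14530499e-01 -5.79754094e-04]
 [ 9.14530513e-01 -4.04515998e-01  8.64890321e-04]
 [ 5.56448771e-04 -8.80065249e-04 -9.99999458e-01]]
```

View pics/w1z.png

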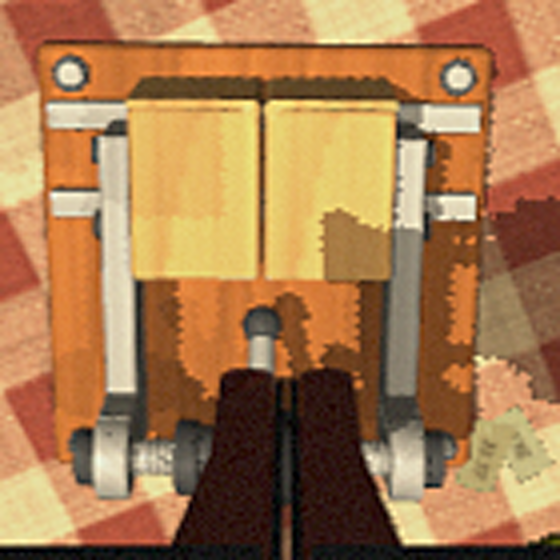

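```bash
python3 - <<'E'
from h import *
for i in range(6):
    p=manip.read_camera('wrist'); s=manip.get_state(); print(s['time_s'],s['tcp_pos'],s['wrist_force'],s['dq'].round(2))
    g=onz(p,[(281.3,173)],.062);print(g)
    print(manip.place_of(p,'press_mouth')[0]['location'])
save(p,'w2')
E
```

```text
3.4167 [ 0.49583911 -0.17675371  0.27134937] [ 0.09162018 -0.32031192  0.38402644] [-0.01 -0.01  0.    0.    0.   -0.    0.  ]
[[ 0.48415822 -0.17930891  0.062     ]]
[0.4875, -0.1801, 0.0376]
3.5167 [ 0.4959865  -0.17676985  0.27154442] [0.29684811 0.32912886 0.3065293 ] [ 0. -0.  0. -0. -0. -0.  0.]
[[ 0.48449408 -0.17883382  0.062     ]]
[0.4869, -0.1811, 0.0391]
3.6167 [ 0.4960304  -0.17713508  0.27163625] [ 1.90757098  0.15086102 -0.11790303] [ 0.  0.  0. -0. -0.  0.  0.]
[[ 0.48470627 -0.17914705  0.062     ]]
[0.4846, -0.1837, 0.0381]
3.7167 [ 0.49606657 -0.17755735  0.27163555] [1.14174089 1.17211911 0.09334962] [ 0.    0.01  0.   -0.   -0.   -0.    0.  ]
[[ 0.48476057 -0.17964122  0.062     ]]
[0.4832, -0.1841, 0.0409]
3.8167 [ 0.49605156 -0.17787656  0.27159459] [ 0.00521663 -0.2872803   0.76723524] [ 0.  0. -0. -0. -0.  0.  0.]
[[ 0.48472061 -0.18007539  0.062     ]]
[0.4849, -0.1843, 0.0397]
3.9167 [ 0.49600322 -0.17813396  0.27153757] [ 0.47759878 -0.47217047  0.19108535] [ 0.  0.  0.  0.  0. -0. -0.]
[[ 0.48465061 -0.18038227  0.062     ]]
[0.484, -0.1812, 0.0417]
```

>>> jog_arm --plan '[[1, [15, -10, -34], 0], [1, [30, -20, -67], 0], [1, [45, -29, -100], 0], [1, [45, -29, -120], 0], [1, [45, -29, -140], 0], [1, [45, -29, -160], 0], [1, [45, -29, -174], 0], [1, [45, -29, -174], 0], [1, [45, -29, -174], 0], [1, [45, -29, -174], 0]]'

```text
time_s: 4.8
tcp_pos: [0.5415, -0.2076, 0.0984]
tcp_rot: [0.0, 0.838, 0.545, 0.0]
wrist_force: [-0.5, -0.7, -0.1]
gripper_width: 0.0005
```

```bash
cat > path.py <<'E'
from h import *
import sys
hub=np.array([.5925,-.2295]); ux=np.array([np.cos(np.radians(-24)),np.sin(np.radians(-24))])
over=float(sys.argv[1]) if len(sys.argv)>1 else 3
p=manip.read_camera('wrist'); save(p,'w_'+str(round(manip.get_state()['time_s']*100)))
s=manip.get_state(); tcp=s['tcp_pos']; print(tcp,s['wrist_force'])
rel=tcp[:2]-hub; print('rel mm',rel@ux*1e3, (rel@np.array([-ux[1],ux[0]]))*1e3)
for th in [-.685,-.5,-.35,-.2,-.05,.1,.25,.4,.55,.7,.85,.95]:
    bx=46*np.sin(th)-7; bz=46*np.cos(th)-10
    cx=36*np.sin(th)-4.5*np.cos(th); cz=36*np.cos(th)+4.5*np.sin(th)
    if th>0: fx,fz=min(bx,cx),cz
    else: fx,fz=bx,bz
    c=fx-10+over
    w=np.r_[hub+ux*c/1e3,.072+fz/1e3]
    print(th,((w-tcp)*1e3).round().astype(int).tolist())
E
python3 path.py; ls pics
```

```text
[ 0.54172652 -0.20760544  0.09865289] [ 0.43112467 -0.4919685   0.57639784]
rel mm -55.28919907255542 -0.6497578150967478
-0.685 [11, -4, -1]
-0.5 [18, -7, 4]
-0.35 [24, -10, 7]
-0.2 [30, -12, 8]
-0.05 [36, -15, 9]
0.1 [42, -18, 10]
0.25 [48, -21, 9]
0.4 [53, -23, 8]
0.55 [58, -25, 6]
0.7 [62, -27, 4]
0.85 [66, -29, 0]
0.95 [69, -30, -2]
s1.png
side0.png
t1.png
t2.png
t3.png
top0.png
w1.png
w1z.png
w2.png
w_485.png
```

View pics/w_485.png

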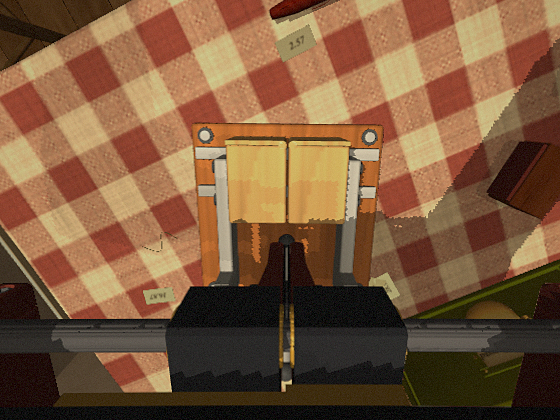

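```bash
python3 - <<'E'
from h import *
p=manip.read_camera('wrist')
hub=np.array([.5925,-.2295]); ux=np.array([np.cos(np.radians(-24)),np.sin(np.radians(-24))])
for q in [0,.1,.2]:
  for k in range(4):
    a=q-.785-k*np.pi/2
    w=np.r_[hub+ux*.046*np.sin(a),.072+.046*np.cos(a)]; print(q,k,proj(p,[w]).round())
print(proj(p,[manip.get_state()['tcp_pos']]))
s=manip.read_camera('side'); save(s,'s2'); i=cv2.imread('pics/s2.png'); cv2.imwrite('pics/s2z.png',cv2.resize(i[100:225,240:360],None,fx=5,fy=5))
E
```

```text
0 0 [[288. 282.]]
0 1 [[288. 242.]]
0 2 [[288. 311.]]
0 3 [[288. 367.]]
0.1 0 [[288. 290.]]
0.1 1 [[288. 241.]]
0.1 2 [[288. 305.]]
0.1 3 [[288. 367.]]
0.2 0 [[288. 297.]]
0.2 1 [[288. 239.]]
0.2 2 [[288. 300.]]
0.2 3 [[288. 366.]]
[[287.54213695 245.01525564]]
```

View pics/s2z.png

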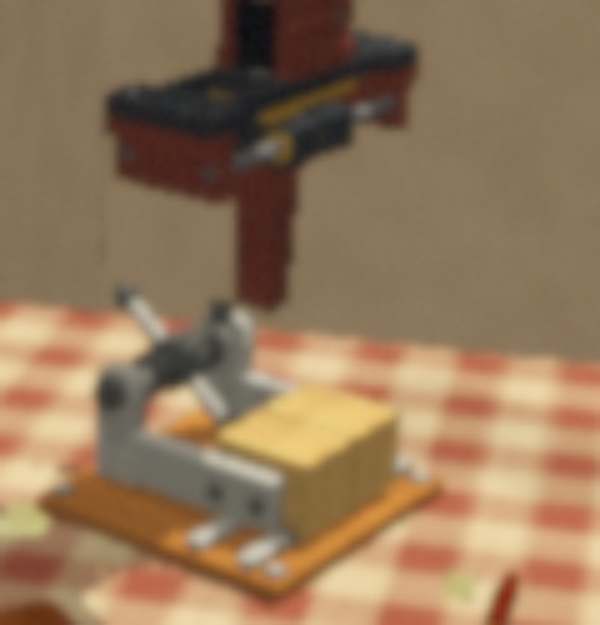

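Side view: the finger stands just in front of the near upper ball (crop 222,315), as planned. Pushing along the arc.

>>> jog_arm --plan '[[1, [6, -2, -1], 0], [1, [11, -4, 0], 0], [1, [18, -7, 4], 0], [1, [24, -10, 7], 0], [1, [30, -12, 8], 0], [1, [36, -15, 9], 0], [1, [42, -18, 10], 0], [1, [48, -21, 9], 0], [1, [53, -23, 8], 0], [1, [58, -25, 6], 0], [1, [62, -27, 4], 0], [1, [66, -29, 0], 0], [1, [69, -30, -2], 0], [1, [69, -30, -2], 0], [1, [69, -30, -2], 0]]'

```text
time_s: 6.2
tcp_pos: [0.6105, -0.2374, 0.0963]
tcp_rot: [0.0, 0.838, 0.545, 0.001]
wrist_force: [0.4, -0.7, 0.0]
gripper_width: 0.0007
```

```bash
cat > look.py <<'E'
from h import *
from scipy.optimize import least_squares
s=manip.read_camera('side'); save(s,'s_now'); i=cv2.imread('pics/s_now.png'); cv2.imwrite('pics/s_nowz.png',cv2.resize(i[100:225,240:360],None,fx=5,fy=5))
print(manip.get_state()['tcp_pos'])
hub=np.array([.5925,-.2295]); ux=np.array([np.cos(np.radians(-24)),np.sin(np.radians(-24))])
for q in np.arange(0,1.6,.2):
  b=[]
  for k in range(4):
    a=q-.785+k*np.pi/2
    b.append(np.r_[hub+ux*.046*np.sin(a),.072+.046*np.cos(a)])
  print(round(q,1),((proj(s,b)-[240,100])*5).round().astype(int).tolist())
E
python3 look.py
```

```text
[ 0.61051216 -0.23741151  0.09651117]
0.0 [[223, 320], [127, 291], [128, 400], [221, 432]]
0.2 [[213, 306], [119, 301], [138, 413], [230, 422]]
0.4 [[201, 295], [113, 313], [149, 424], [236, 411]]
0.6 [[187, 286], [110, 326], [161, 432], [241, 397]]
0.8 [[174, 281], [109, 341], [174, 438], [242, 382]]
1.0 [[160, 279], [110, 357], [187, 441], [241, 365]]
1.2 [[147, 280], [114, 373], [200, 440], [237, 349]]
1.4 [[136, 285], [121, 388], [212, 437], [231, 333]]
```

View pics/s_nowz.png

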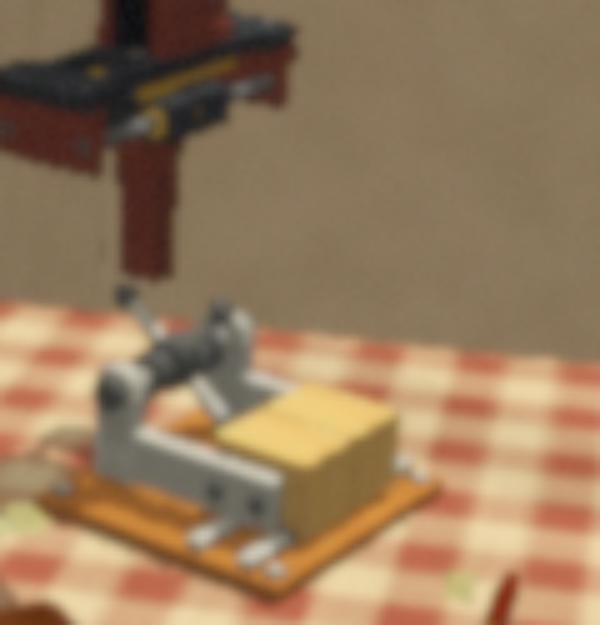

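```bash
python3 - <<'E'
from h import *
s=manip.read_camera('side'); t=manip.get_state()['tcp_pos']
print((proj(s,[t,[.5415,-.2076,.0984]])-[240,100])*5)
p=manip.read_camera('wrist'); save(p,'w4')
E
```

```text
[[145.5803187  309.9405231 ]
 [259.1894699  340.78081607]]
```

View pics/w4.png

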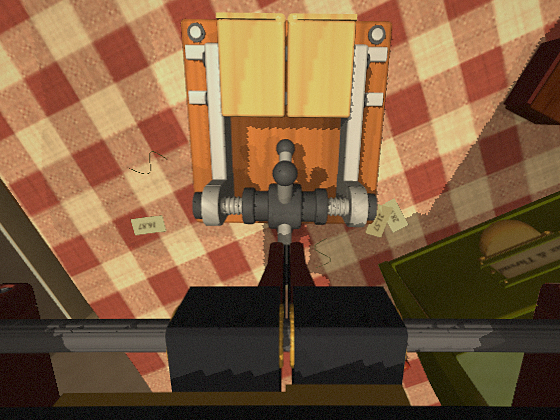

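```bash
python3 - <<'E'
import cv2
i=cv2.imread('pics/w1.png'); cv2.imwrite('pics/w1a.png',cv2.resize(i[150:280,220:350],None,fx=6,fy=6,interpolation=cv2.INTER_CUBIC)[:600])
i=cv2.imread('pics/w4.png'); cv2.imwrite('pics/w4a.png',cv2.resize(i[0:230,170:400],None,fx=2.6,fy=2.6,interpolation=cv2.INTER_CUBIC))
i=cv2.imread('pics/t3.png'); cv2.imwrite('pics/t3a.png',cv2.resize(i[110:250,320:440],None,fx=4,fy=4,interpolation=cv2.INTER_CUBIC))
E
```

```text
(no output)
```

View pics/w4a.png

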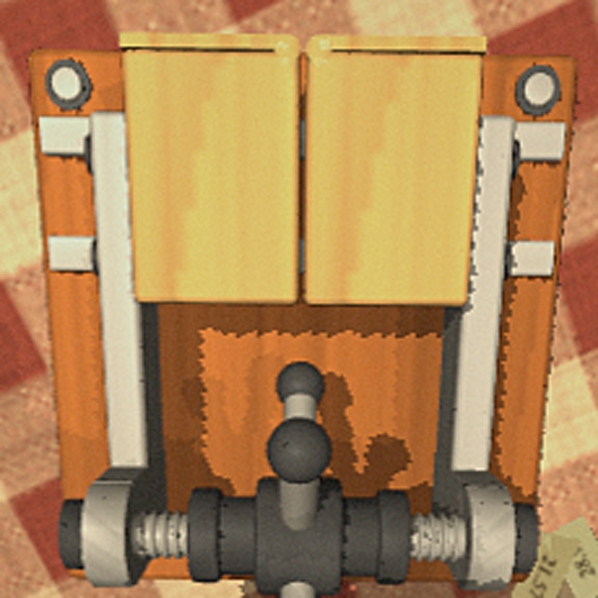

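```bash
python3 - <<'E'
from h import *
from scipy.optimize import least_squares
p=manip.read_camera('wrist')
f=lambda x,y:(170+x/2.6,y/2.6)
X=np.array([(-.010,.08,.012),(-.01,-.08,.012),(.06,0,.062),(.118,.028,.072),(.118,-.028,.072),(0,0,.06)])
# wrist image: image up = toward robot, image left = -y
U=np.array([f(577,55),f(31,52),f(302.5,302),f(410,535),f(190,535),f(303,42)])
def W(par):
    x,y,a=par[:3];c,S=np.cos(a),np.sin(a)
    return np.c_[x+c*X[:,0]-S*X[:,1],y+S*X[:,0]+c*X[:,1],X[:,2]+par[3]]
g=lambda par:(proj(p,W(par))-U).ravel()
r=least_squares(g,[.485,-.18,-.42,0]);print(r.x,np.degrees(r.x[2]),r.fun.round(1))
r=least_squares(lambda q:g(np.r_[q,0]),[.485,-.18,-.42]);print(r.x,r.fun.round(1))
E
```

```text
[ 0.48584599 -0.18219419 -0.42541381 -0.00180418] -24.374415858687787 [ 0.7 -0.1 -1.4 -0.6 -0.2  1.5 -1.6 -0.3  2.1 -0.8  0.2  0.2]
[ 0.48597427 -0.18225313 -0.4254142 ] [ 1.5 -0.6 -2.1 -1.  -0.2  1.8 -1.3  0.6  1.7  0.1  0.3 -0.5]
```

View pics/t3a.png

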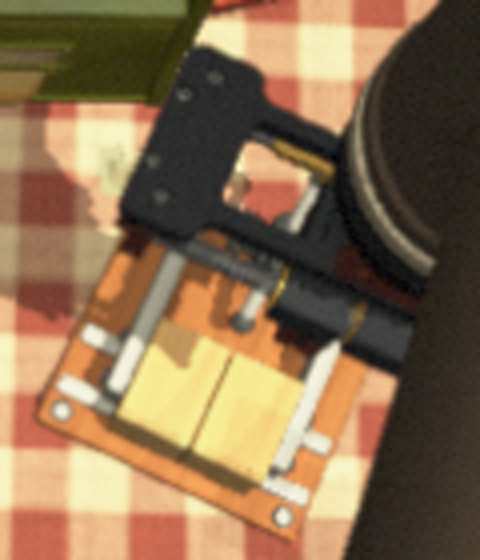

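```bash
python3 - <<'E'
from h import *
p=manip.read_camera('wrist'); t=manip.get_state()['tcp_pos']
for d in [0,.01,.02,.03]:
  for e in [-.0135,.0135]:
    print(d,proj(p,[t+[np.cos(1.148)*e,np.sin(1.148)*e,d]]).round(1))
for d in [0,.01,.02,.03]:
    print(d,proj(p,[t+np.array([-.0091,.0041,d])]).round(1))
i=cv2.cvtColor(p['img'],cv2.COLOR_RGB2BGR)
cv2.imwrite('pics/w5a.png',cv2.resize(i[200:300,240:340],None,fx=6,fy=6,interpolation=cv2.INTER_CUBIC))
E
```

```text
0 [[266.  244.9]]
0 [[309.  245.1]]
0.01 [[264.9 251.5]]
0.01 [[310.2 251.6]]
0.02 [[263.8 258.8]]
0.02 [[311.5 258.9]]
0.03 [[262.6 266.9]]
0.03 [[313. 267.]]
0 [[287.6 230. ]]
0.01 [[287.7 235.9]]
0.02 [[287.8 242.4]]
0.03 [[287.9 249.7]]
```

View pics/w5a.png

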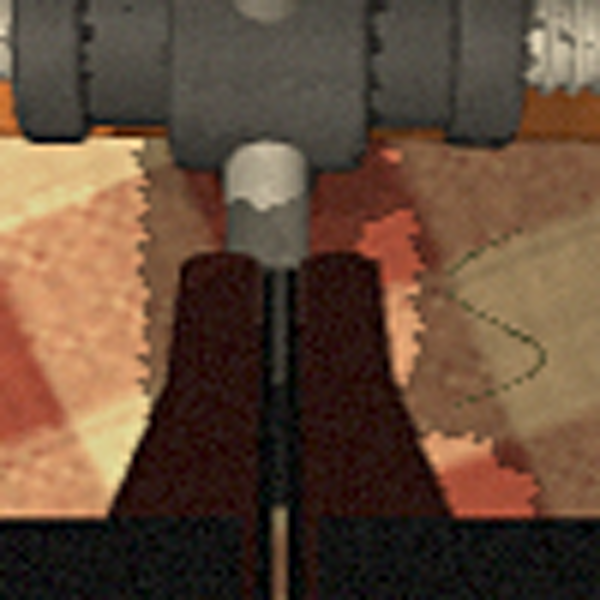

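Wrist view: the gap is still about 2 mm, and the spokes have not moved. The side view puts the visible fingertip about 18 mm above the reported TCP, so the finger passed over the ball. I'll go back and repeat the push lower, in stages.

>>> jog_arm --plan '[[1, [0, 0, 20], 0], [1, [-10, 4, 40], 0], [1, [-35, 15, 40], 0], [1, [-70, 31, 40], 0], [1, [-70, 31, 30], 0], [1, [-70, 31, 10], 0], [1, [-70, 31, -5], 0], [1, [-70, 31, -12], 0], [1, [-70, 31, -12], 0], [1, [-70, 31, -12], 0]]'

```text
time_s: 7.28
tcp_pos: [0.5407, -0.2066, 0.0851]
tcp_rot: [0.001, 0.838, 0.545, 0.001]
wrist_force: [-0.0, -0.8, 0.1]
gripper_width: 0.0004
```

```bash
sed -i 's/hub=np.array.*; ux=np.array.*/hub=np.array([.5933,-.2309]); ux=np.array([np.cos(np.radians(-24.4)),np.sin(np.radians(-24.4))])/' path.py look.py; sed -i 's/\.072+fz/.072-.014+fz/' path.py; python3 path.py; python3 look.py >/dev/null
```

```text
[ 0.54105499 -0.20679911  0.08549553] [ 0.14279953 -0.15785153 -0.33715191]
rel mm -57.53486011415987 0.3656418077846978
-0.685 [13, -6, -2]
-0.5 [19, -9, 3]
-0.35 [25, -12, 6]
-0.2 [31, -15, 8]
-0.05 [37, -17, 8]
0.1 [44, -20, 9]
0.25 [50, -23, 8]
0.4 [55, -25, 7]
0.55 [60, -27, 6]
0.7 [64, -29, 3]
0.85 [68, -31, 0]
0.95 [70, -32, -3]
```

View pics/s_nowz.png

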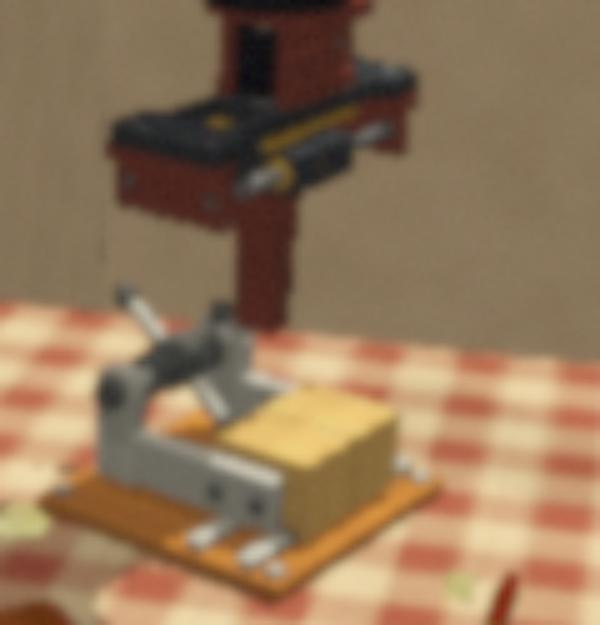

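>>> jog_arm --plan '[[1, [5, -2, -6], 0], [1, [13, -6, -6], 0], [1, [19, -9, -2], 0], [1, [25, -12, 2], 0], [1, [31, -15, 4], 0], [1, [37, -17, 5], 0], [1, [44, -20, 6], 0], [1, [44, -20, 6], 0]]'

```text
time_s: 8.05
tcp_pos: [0.5866, -0.2276, 0.0916]
tcp_rot: [0.002, 0.838, 0.545, 0.001]
wrist_force: [-0.5, 0.0, -0.5]
gripper_width: 0.0002
```

```bash
python3 path.py; python3 look.py
```

```text
[ 0.58629745 -0.22747946  0.09163431] [ 0.25111648  0.07470135 -0.54232224]
rel mm -7.790145734850693 0.22225169908093584
-0.685 [-32, 14, -8]
-0.5 [-26, 11, -3]
-0.35 [-20, 9, 0]
-0.2 [-14, 6, 1]
-0.05 [-8, 3, 2]
0.1 [-2, 0, 3]
0.25 [5, -2, 2]
0.4 [10, -5, 1]
0.55 [14, -7, -1]
0.7 [19, -9, -3]
0.85 [23, -10, -6]
0.95 [25, -12, -9]
[ 0.58604553 -0.22722243  0.09170507]
0.0 [[222, 319], [127, 290], [127, 399], [220, 430]]
0.2 [[212, 305], [119, 299], [137, 412], [228, 421]]
0.4 [[200, 294], [113, 311], [148, 422], [235, 410]]
0.6 [[186, 285], [109, 325], [161, 431], [239, 396]]
0.8 [[173, 280], [108, 340], [173, 437], [241, 381]]
1.0 [[160, 278], [110, 356], [186, 440], [240, 364]]
1.2 [[147, 279], [114, 371], [199, 439], [236, 348]]
1.4 [[135, 283], [120, 387], [211, 436], [230, 332]]
```

View pics/s_nowz.png

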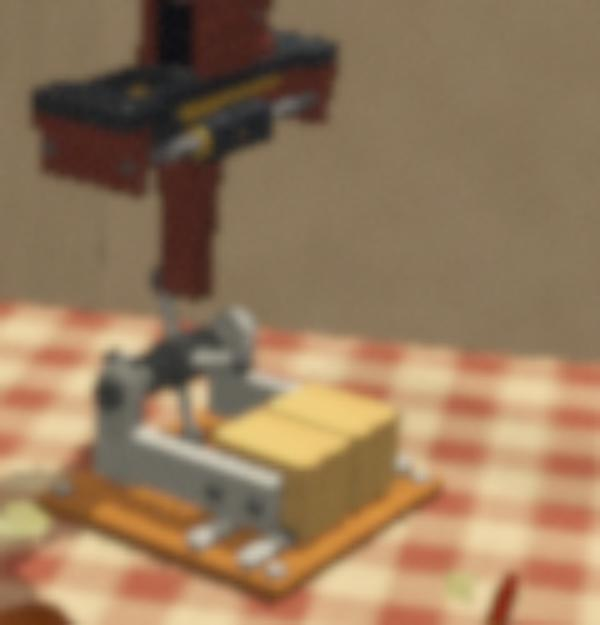

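>>> jog_arm --plan '[[1, [5, -2, 0], 0], [1, [10, -5, -1], 0], [1, [15, -7, -2], 0], [1, [19, -9, -4], 0], [1, [23, -10, -7], 0], [1, [26, -12, -9], 0], [1, [26, -12, -9], 0], [1, [26, -12, -9], 0]]'

```text
time_s: 8.82
tcp_pos: [0.613, -0.2396, 0.0829]
tcp_rot: [0.002, 0.838, 0.545, 0.002]
wrist_force: [-0.9, 1.4, -0.1]
gripper_width: 0.0007
```

```bash
python3 look.py|head -1
```

```text
[ 0.61313993 -0.23966448  0.08317767]
```

View pics/s_nowz.png

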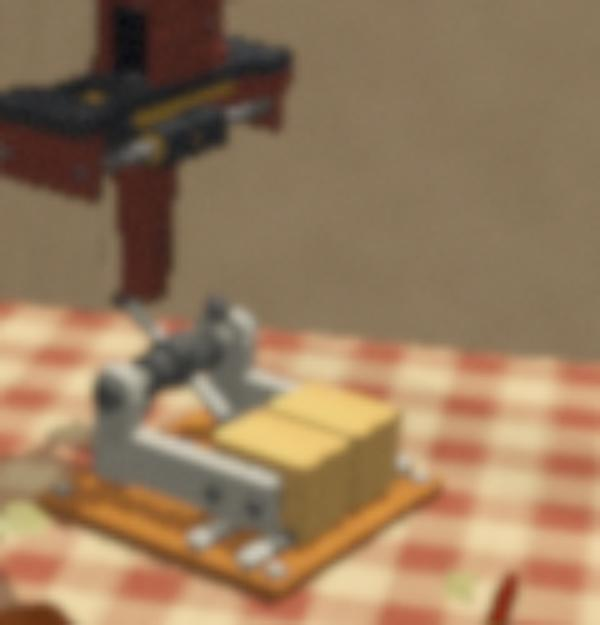

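>>> jog_arm --plan '[[1, [0, 0, 30], 0], [1, [-15, 7, 50], 0], [1, [-45, 20, 50], 0], [1, [-72, 33, 50], 0], [1, [-72, 33, 25], 0], [1, [-72, 33, 0], 0], [1, [-72, 33, -4], 0], [1, [-67, 31, -4], 0], [1, [-59, 27, -4], 0], [1, [-53, 24, 0], 0], [1, [-47, 21, 4], 0], [1, [-41, 18, 6], 0], [1, [-35, 16, 7], 0], [1, [-28, 13, 8], 0], [1, [-22, 10, 8], 0], [1, [-17, 7, 7], 0], [1, [-12, 5, 6], 0], [1, [-8, 3, 4], 0], [1, [-4, 2, 1], 0], [1, [0, 0, 0], 0]]'

```text
time_s: 10.53
tcp_pos: [0.6126, -0.2396, 0.0822]
tcp_rot: [0.002, 0.838, 0.545, 0.001]
wrist_force: [-5.1, 1.5, -0.1]
gripper_width: 0.0005
```

```bash
python3 look.py|head -1
```

```text
[ 0.61375213 -0.24010181  0.08245646]
```

View pics/s_nowz.png

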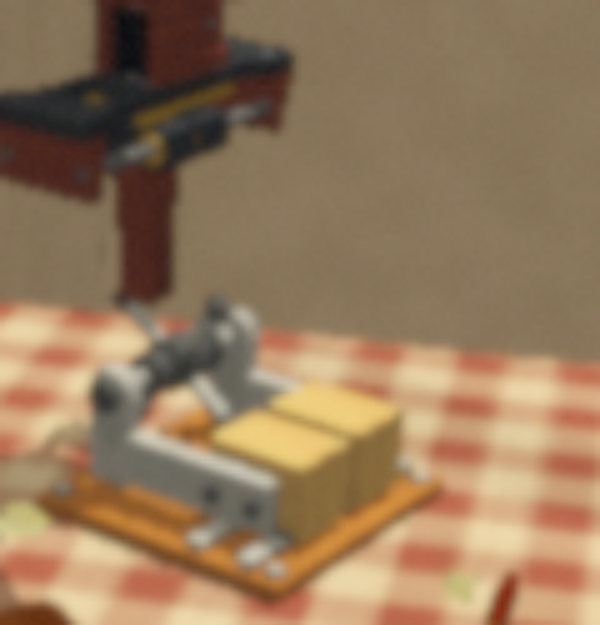

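>>> jog_arm --plan '[[1, [0, 0, 40], 0], [1, [-10, 5, 80], 0], [0.3, [-40, 20, 110], 0], [0.3, [-75, 35, 120], 0], [0.3, [-110, 50, 120], 0], [0.3, [-110, 50, 120], 0], [0.3, [-110, 50, 120], 0]]'

```text
time_s: 11.17
tcp_pos: [0.5041, -0.1895, 0.2039]
tcp_rot: [0.003, 0.838, 0.545, 0.004]
wrist_force: [0.9, 0.3, -0.4]
gripper_width: 0.0304
```

```bash
python3 - <<'E'
from h import *
p=manip.read_camera('wrist'); save(p,'w6'); i=cv2.imread('pics/w6.png')
print(manip.get_state()['tcp_pos'],manip.place_of(p,'press_mouth')[0])
cv2.imwrite('pics/w6a.png',cv2.resize(i[60:240,190:390],None,fx=3.3,fy=3.3,interpolation=cv2.INTER_CUBIC))
E
```

```text
[ 0.50544125 -0.18993603  0.20381221] {'location': [0.4884, -0.1818, 0.0429], 'conf': 0.64}
```

View pics/w6a.png

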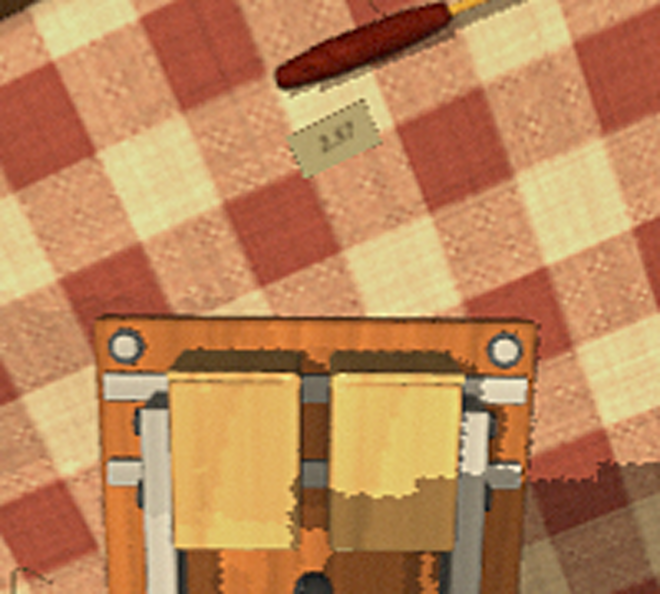

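```bash
python3 - <<'E'
from h import *
p=manip.read_camera('wrist'); f=lambda x,y:(190+x/3.3,60+y/3.3)
a=onz(p,[f(300,380),f(332,380),f(299,549),f(330,549)],.062)
print(a,np.linalg.norm(a[0]-a[1])*1e3,np.linalg.norm(a[2]-a[3])*1e3)
m,b=(a[0]+a[1])/2,(a[2]+a[3])/2; print(m,b,np.degrees(np.arctan2(*(b-m)[[1,0]])))
c=onz(p,[f(97,317),f(537,320)],.012); print(c.mean(0),np.linalg.norm(c[0]-c[1]),np.degrees(np.arctan2(*(c[0]-c[1])[[1,0]]))+90)
E
```

```text
[[ 0.48748857 -0.1887469   0.062     ]
 [ 0.49159083 -0.1795294   0.062     ]
 [ 0.5389866  -0.2123165   0.062     ]
 [ 0.54316377 -0.20293649  0.062     ]] 10.089143537563418 10.26807583956885
[ 0.4895397  -0.18413815  0.062     ] [ 0.54107518 -0.2076265   0.062     ] -24.502091398986426
[ 0.47808624 -0.1785854   0.012     ] 0.1572605138273714 -24.375512644192668
```

Gap measured at about 10 mm, yaw -24.4°, mouth near (0.4865,-0.1827). Next, the gauge.

>>> jog_arm --plan '[[0, [-5, 40, 0], -1], [0, [-10, 80, 0], -2], [0, [-14, 120, 0], -3], [0, [-18, 160, 0], -3], [0, [-20, 200, 0], -3], [0, [-22, 240, 0], -3], [0, [-25, 270, 0], -3], [0, [-25, 275, 0], -3], [0, [-25, 275, 0], -3], [0, [-25, 275, 0], -3]]'

```text
time_s: 12.15
tcp_pos: [0.4819, 0.0837, 0.203]
tcp_rot: [0.005, 0.852, 0.523, 0.002]
wrist_force: [0.6, -0.0, 0.2]
gripper_width: 0.0878
```

```bash
python3 - <<'E'
from h import *
p=manip.read_camera('wrist'); save(p,'w7'); s=manip.get_state(); print(s['tcp_pos'],s['tcp_rot'])
for n in ['gauge_grip','gauge_tip']: print(manip.place_of(p,n)[:1])
E
```

```text
[0.48175978 0.08280458 0.20305987] [0.00474553 0.8526819  0.52240314 0.0024524 ]
[{'location': [0.4655, 0.0871, 0.02], 'conf': 0.81}]
[{'location': [0.5497, 0.0406, 0.0152], 'conf': 0.79}]
```

View pics/w7.png

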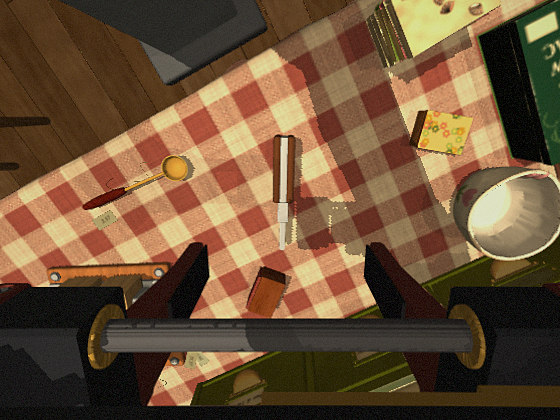

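```bash
python3 - <<'E'
from h import *
p=manip.read_camera('wrist'); save(p,'w8'); i=cv2.imread('pics/w8.png'); cv2.imwrite('pics/w8a.png',cv2.resize(i[125:260,230:340],None,fx=4.4,fy=4.4,interpolation=cv2.INTER_CUBIC))
E
```

```text
(no output)
```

View pics/w8a.png

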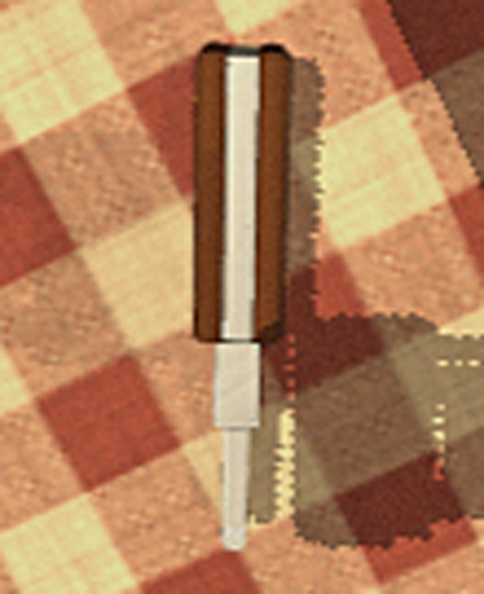

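```bash
python3 - <<'E'
from h import *
p=manip.read_camera('wrist'); f=lambda x,y:(230+x/4.4,125+y/4.4)
b,fr=onz(p,[f(242,52),f(238,340)],.034); st,tp=onz(p,[f(237,428),f(233,550)],.03)
print(b,fr,st,tp,np.linalg.norm(b-fr),np.linalg.norm((tp-b)[:2]))
for u,v in [(b,fr),(b,tp),(fr,tp)]: print(np.degrees(np.arctan2(*(v-u)[[1,0]])))
print('grip',(b+fr)/2, manip.get_state()['tcp_pos'])
E
```

```text
[0.43193337 0.10580386 0.034     ] [0.49727717 0.07100127 0.034     ] [0.52018709 0.05885721 0.03      ] [0.55170438 0.04134531 0.03      ] 0.07403399511119071 0.13601469933982843
-28.040097752376404
-28.28832035328177
-28.58480751890108
grip [0.46460527 0.08840257 0.034     ] [0.48117407 0.0829421  0.20319825]
```

>>> jog_arm --plan '[[0, [-8, 3, -40], -1], [0, [-16, 6, -80], -1], [0, [-16, 6, -115], -1], [0, [-16, 6, -143], -1], [0, [-16, 6, -143], -1], [0, [-16, 6, -143], -1], [0, [-16, 6, -143], -1]]'

```text
time_s: 12.98
tcp_pos: [0.4664, 0.0885, 0.0616]
tcp_rot: [0.005, 0.858, 0.514, 0.003]
wrist_force: [0.3, 0.3, 1.0]
gripper_width: 0.0879
```

```bash
python3 - <<'E'
from h import *
p=manip.read_camera('side'); save(p,'s5'); s=manip.get_state(); t=s['tcp_pos'];print(t,s['tcp_rot'])
i=cv2.imread('pics/s5.png'); cv2.imwrite('pics/s5a.png',cv2.resize(i[150:300,220:360],None,fx=4,fy=4,interpolation=cv2.INTER_CUBIC))
for e in (-.044,0,.044):
  w=t+np.array([.47*e,.883*e,0])
  for d in (0,.02): print(e,d,(proj(p,[w+[0,0,d]])-[220,150])*4)
p=manip.read_camera('wrist'); save(p,'w9')
E
```

```text
[0.46670273 0.08884761 0.06196854] [0.00451275 0.85760823 0.51426853 0.00395509]
-0.044 0 [[365.87833909 347.44196616]]
-0.044 0.02 [[368.10466317 314.11588305]]
0 0 [[311.73760581 383.22404585]]
0 0.02 [[313.33483788 349.08473134]]
0.044 0 [[253.29939581 421.83380559]]
0.044 0.02 [[254.15510129 386.85916391]]
```

View pics/s5a.png

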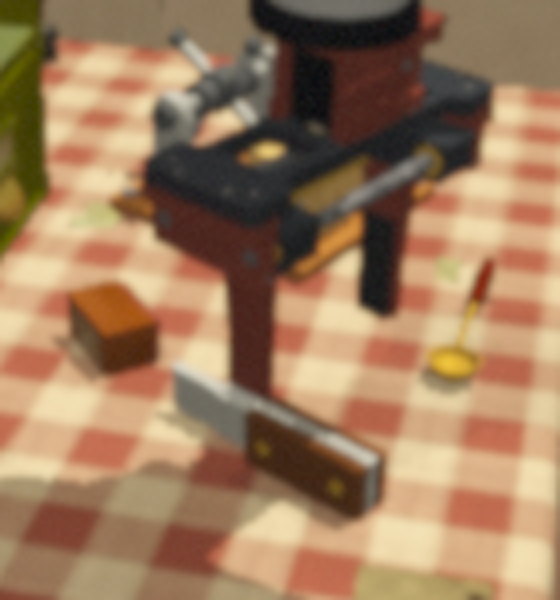

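View pics/w9.png

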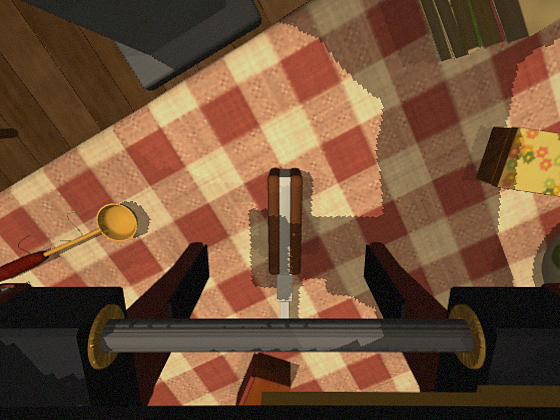

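>>> jog_arm --plan '[[0, [-2, 0, -20], 0], [0, [-2, 0, -40], 0], [0, [-2, 0, -50], 0], [0, [-2, 0, -56], 0], [0, [-2, 0, -56], 0]]'

```text
time_s: 13.5
tcp_pos: [0.4647, 0.0891, 0.006]
tcp_rot: [0.004, 0.858, 0.514, 0.004]
wrist_force: [-0.9, -0.4, 0.6]
gripper_width: 0.088
```

>>> jog_arm --plan '[[0, [0, 0, -2], 0], [0, [0, 0, -4], 0], [0, [0, 0, -4], 0]]'

```text
time_s: 13.75
tcp_pos: [0.4651, 0.0893, 0.0023]
tcp_rot: [0.004, 0.857, 0.514, 0.004]
wrist_force: [-1.2, 0.2, 0.2]
gripper_width: 0.0879
```

```bash
python3 - <<'E'
from h import *
p=manip.read_camera('side'); save(p,'s6'); s=manip.get_state(); t=s['tcp_pos'];print(t,s['tcp_rot'],s['wrist_force'])
i=cv2.imread('pics/s6.png'); cv2.imwrite('pics/s6a.png',cv2.resize(i[170:300,220:360],None,fx=4,fy=4,interpolation=cv2.INTER_CUBIC))
E
```

```text
[0.46509286 0.08921842 0.00239106] [0.00442288 0.85750643 0.5144351  0.00443742] [-0.02764335  0.18998919  0.83773881]
```

View pics/s6a.png

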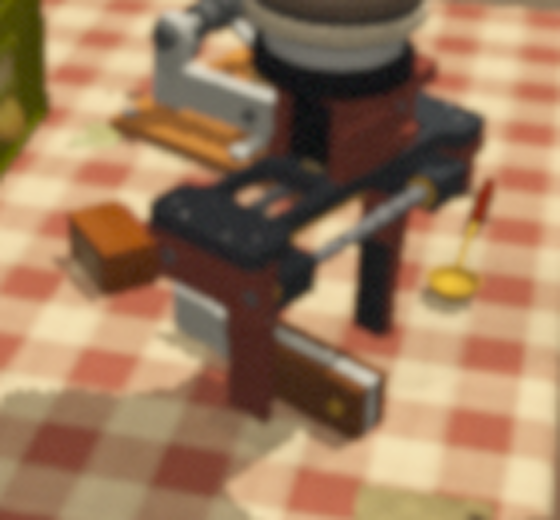

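>>> jog_arm --plan '[[0, [0, 0, -2], 0], [0, [0, 0, -4], 0], [0, [0, 0, -4], 0]]'

```text
time_s: 14.05
tcp_pos: [0.465, 0.0893, -0.0018]
tcp_rot: [0.004, 0.857, 0.514, 0.004]
wrist_force: [0.6, -0.2, 0.0]
gripper_width: 0.0877
```

>>> jog_arm --plan '[[0, [0, 0, -2], 0], [0, [0, 0, -4], 0], [0, [0, 0, -4], 0]]'

```text
time_s: 14.3
tcp_pos: [0.4647, 0.0892, -0.0062]
tcp_rot: [0.004, 0.857, 0.514, 0.004]
wrist_force: [-0.0, 0.6, 0.5]
gripper_width: 0.088
```

>>> jog_arm --plan '[[0, [0, 0, -2], 0], [0, [0, 0, -4], 0], [0, [0, 0, -4], 0]]'

```text
time_s: 14.55
tcp_pos: [0.4645, 0.0892, -0.0106]
tcp_rot: [0.004, 0.857, 0.515, 0.004]
wrist_force: [1.2, 0.8, 0.8]
gripper_width: 0.0875
```

No force with the reported TCP below the table, so the true fingertip really is about 19 mm above it. Closing.

>>> jog_arm --plan '[[0.6, [0, 0, 0], 0], [0.7, [0, 0, 0], 0], [0.75, [0, 0, 0], 0], [1, [0, 0, 0], 0], [1, [0, 0, 0], 0], [1, [0, 0, 0], 0], [1, [0, 0, 0], 0], [1, [0, 0, 0], 0], [1, [0, 0, 0], 0], [1, [0, 0, 0], 0]]' --grip_force 25

```text
time_s: 15.38
tcp_pos: [0.4645, 0.0891, -0.0106]
tcp_rot: [0.004, 0.857, 0.515, 0.004]
wrist_force: [-1.0, -0.7, -0.1]
gripper_width: 0.0247
```

>>> jog_arm --plan '[[1, [0, 0, 5], 0], [1, [0, 0, 15], 0], [1, [0, 0, 30], 0], [1, [0, 0, 50], 0], [1, [0, 0, 65], 0], [1, [0, 0, 65], 0]]'

```text
time_s: 15.88
tcp_pos: [0.4662, 0.0894, 0.0573]
tcp_rot: [0.005, 0.858, 0.514, 0.006]
wrist_force: [0.4, 1.4, -1.9]
gripper_width: 0.0238
```

```bash
python3 - <<'E'
from h import *
p=manip.read_camera('side'); save(p,'s7'); s=manip.get_state(); t=s['tcp_pos'];print(t,s['tcp_rot'],s['wrist_force'])
i=cv2.imread('pics/s7.png'); cv2.imwrite('pics/s7a.png',cv2.resize(i[130:300,220:360],None,fx=3.5,fy=3.5,interpolation=cv2.INTER_CUBIC))
p=manip.read_camera('wrist'); save(p,'w10')
for n in ['gauge_grip','gauge_tip']: print(manip.place_of(p,n)[:1])
E
```

```text
[0.46551472 0.08967014 0.05599791] [0.00436239 0.8573734  0.51464714 0.00549081] [-0.07984121 -0.19955352 -2.2851529 ]
[{'location': [0.4694, 0.0861, 0.086], 'conf': 0.67}]
[]
```

View pics/s7a.png

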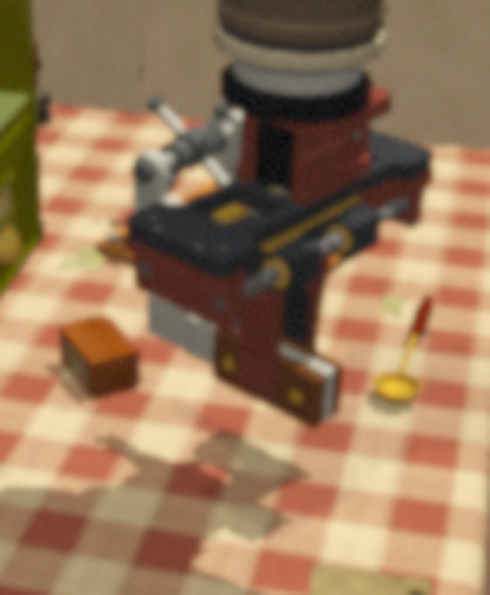

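View pics/w10.png

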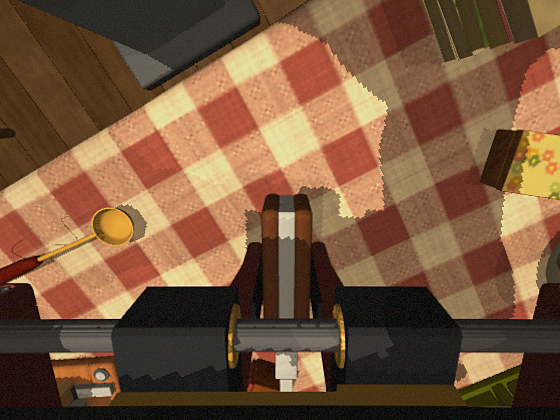

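>>> jog_arm --plan '[[1, [-14, -37, 0], 1], [1, [-28, -74, 0], 2], [1, [-43, -112, 0], 3], [1, [-57, -148, 0], 3.7], [1, [-72, -186, 0], 3.7], [1, [-86, -224, 0], 3.7], [1, [-86, -224, 0], 3.7], [1, [-86, -224, 0], 3.7], [1, [-86, -224, 0], 3.7], [1, [-86, -224, 0], 3.7]]'

```text
time_s: 16.92
tcp_pos: [0.3781, -0.1336, 0.0535]
tcp_rot: [0.004, 0.84, 0.543, 0.003]
wrist_force: [0.8, 0.7, -2.5]
gripper_width: 0.0236
```

```bash
cat > pos.py <<'E'
from h import *
import sys
n=sys.argv[1]
p=manip.read_camera('wrist'); save(p,'w'+n)
t=manip.read_camera('top'); save(t,'t'+n); i=cv2.imread('pics/t%s.png'%n); cv2.imwrite('pics/t%sa.png'%n,cv2.resize(i[150:270,290:430],None,fx=5,fy=5,interpolation=cv2.INTER_CUBIC))
d=manip.read_camera('side'); save(d,'s'+n); i=cv2.imread('pics/s%s.png'%n); cv2.imwrite('pics/s%sa.png'%n,cv2.resize(i[130:240,240:380],None,fx=5,fy=5,interpolation=cv2.INTER_CUBIC))
s=manip.get_state(); T=s['tcp_pos']; q=s['tcp_rot']
yaw=np.degrees(2*np.arctan2(q[2],q[1]))-90
m=np.array([.4864,-.1828]); a=np.radians(-24.4); ux=np.array([np.cos(a),np.sin(a)]); uy=np.array([-ux[1],ux[0]])
g=np.radians(yaw); tip=T[:2]+.098*np.array([np.cos(g),np.sin(g)])
print('t',s['time_s'],'tcp',T,'yaw',yaw,'tip press mm',(tip-m)@ux*1e3,(tip-m)@uy*1e3,'z',(T[2]+.0276)*1e3,'grip y',(T[:2]-m)@uy*1e3,s['wrist_force'],s['gripper_width'])
for k in ['gauge_tip','gauge_grip']:
  for c,v in (('w',p),('t',t),('s',d)):
    r=manip.place_of(v,k)[:1]
    if r: l=np.array(r[0]['location']); print(c,k,((l[:2]-m)@ux*1e3).round(1),((l[:2]-m)@uy*1e3).round(1),l[2].round(4),r[0]['conf'])
E
python3 pos.py a1
```

```text
t 17.0667 tcp [ 0.37830522 -0.13351532  0.05370787] yaw -24.185519306959904 tip press mm -20.80055350335474 0.5951747793609834 z 81.30786837469519 grip y 0.2283229971449037 [ 0.07328253  0.21178924 -2.44474659] 0.023843991099182896
s gauge_tip -16.4 -1.5 0.0822 0.74
w gauge_grip -117.4 0.1 0.0816 0.93
s gauge_grip -116.7 3.2 0.0815 0.88
```

View pics/ta1a.png

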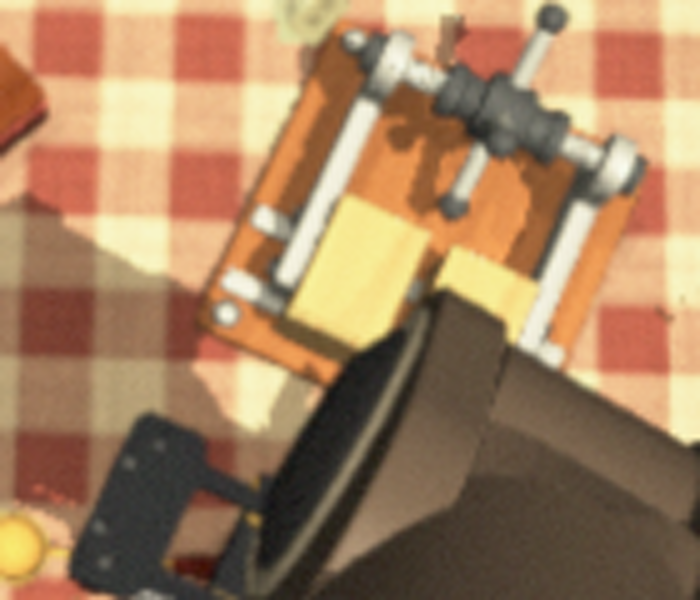

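View pics/sa1a.png

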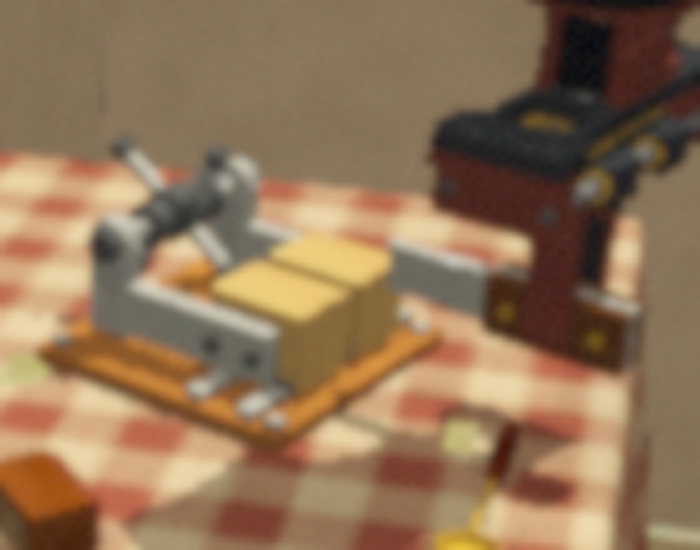

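View pics/wa1.png

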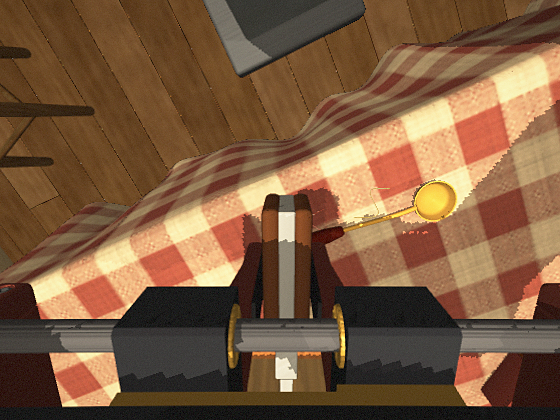

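>>> jog_arm --plan '[[1, [0, 0, -15], -0.2], [1, [0, 0, -30], -0.2], [1, [0, -0.4, -39], -0.2], [1, [0, -0.4, -39], -0.2], [1, [0, -0.4, -39], -0.2], [1, [0, -0.4, -39], -0.2]]'

```text
time_s: 17.87
tcp_pos: [0.3782, -0.1352, 0.0153]
tcp_rot: [0.004, 0.841, 0.541, 0.004]
wrist_force: [0.3, 0.7, -1.8]
gripper_width: 0.0237
```

```bash
python3 pos.py a2
```

```text
t 18.0167 tcp [ 0.37849706 -0.13499174  0.01546798] yaw -24.514710147004948 tip press mm -20.015441514718617 -1.233181499780743 z 43.067979147830265 grip y -1.036978795286555 [-0.0190392   0.07926465 -2.49341078] 0.024170381747410565
s gauge_tip -16.5 -1.8 0.0434 0.69
w gauge_grip -118.7 -0.6 0.0436 0.8
t gauge_grip 33.0 205.2 0.0114 0.64
s gauge_grip -117.3 1.7 0.0442 0.91
```

View pics/sa2a.png

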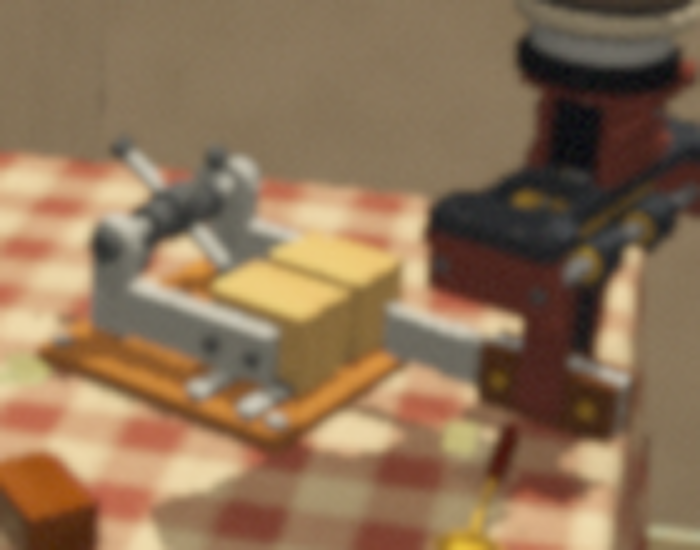

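>>> jog_arm --plan '[[1, [0.5, 1, 0], 0.1], [1, [4, -1, 0], 0.1], [1, [9, -3, 0], 0.1], [1, [14, -5, 0], 0.1], [1, [18, -7, 0], 0.1], [1, [23, -9, 0], 0.1], [1, [27, -11, 0], 0.1], [1, [27, -11, 0], 0.1]]'

```text
time_s: 18.98
tcp_pos: [0.4063, -0.1465, 0.0151]
tcp_rot: [0.005, 0.841, 0.542, 0.004]
wrist_force: [0.7, 0.7, -1.9]
gripper_width: 0.024
```

```bash
python3 pos.py a3
```

```text
t 19.1333 tcp [ 0.40480912 -0.14583932  0.01493772] yaw -24.41512585980614 tip press mm 8.427897593193645 -0.07193342912344707 z 42.53771526632693 grip y -0.04606181595435766 [-0.22174052 -0.02589027 -1.61872896] 0.023793037254280388
s gauge_tip 11.0 -1.4 0.0404 0.61
w gauge_grip -83.0 0.0 0.0452 0.83
s gauge_grip -88.1 -0.1 0.0427 0.81
```

View pics/sa3a.png

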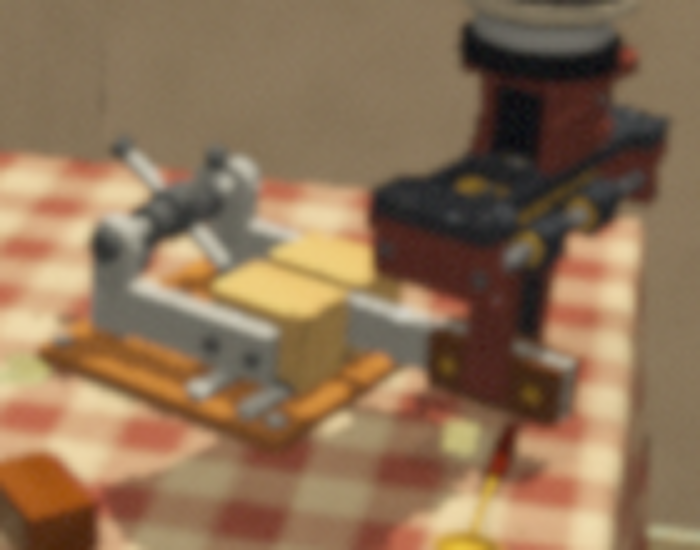

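View pics/ta3a.png

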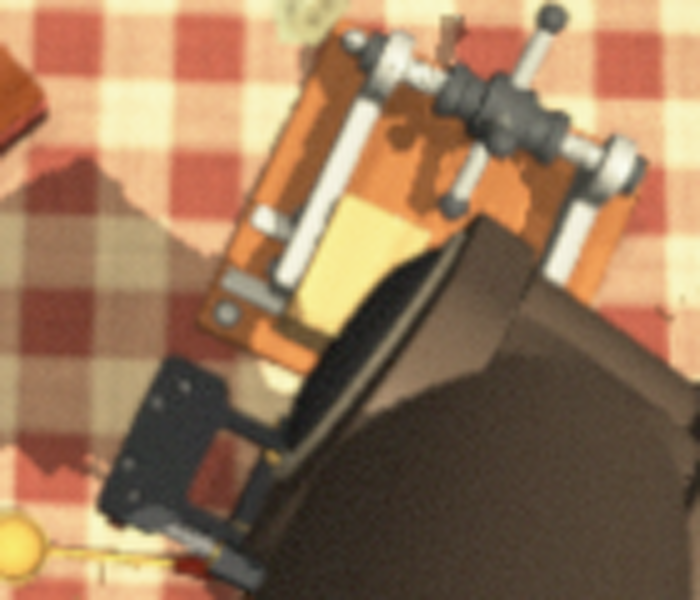

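>>> jog_arm --plan '[[1, [5, -2, 0], 0], [1, [9, -4, 0], 0], [1, [14, -6, 0], 0], [1, [18, -8, 0], 0], [1, [20, -9, 0], 0], [1, [20, -9, 0], 0]]'

```text
time_s: 19.93
tcp_pos: [0.4257, -0.1552, 0.0151]
tcp_rot: [0.004, 0.841, 0.542, 0.004]
wrist_force: [-0.2, 0.3, -1.5]
gripper_width: 0.0239
```

```bash
python3 pos.py a4
```

```text
t 20.0833 tcp [ 0.42471517 -0.15470745  0.01498315] yaw -24.407141101858883 tip press mm 30.219475646378132 0.08893016642931614 z 42.58315310739451 grip y 0.10114446888413288 [-0.20086055 -0.12655435 -2.4646167 ] 0.023804046320016772
t gauge_tip -0.2 5.4 -0.0027 0.53
s gauge_tip 31.8 -0.7 0.0427 0.76
w gauge_grip -65.4 -1.7 0.0414 0.98
s gauge_grip -66.7 2.1 0.0435 0.85
```

View pics/sa4a.png

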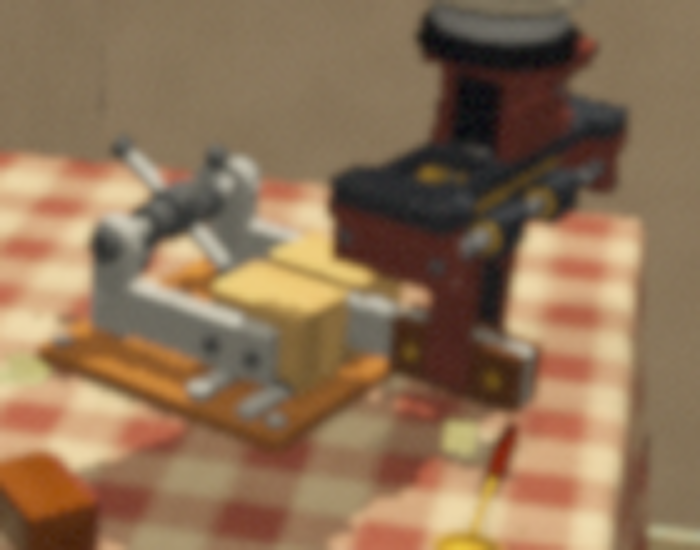

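>>> jog_arm --plan '[[1, [2, -1, 0], 0], [1, [4, -1.8, 0], 0], [1, [4, -1.8, 0], 0]]'

```text
time_s: 20.63
tcp_pos: [0.4288, -0.1562, 0.015]
tcp_rot: [0.004, 0.84, 0.542, 0.004]
wrist_force: [-0.9, 0.5, -1.8]
gripper_width: 0.0235
```

>>> jog_arm --plan '[[1, [1, -0.4, 0], 0], [1, [1.8, -0.8, 0], 0], [1, [1.8, -0.8, 0], 0]]'

```text
time_s: 20.88
tcp_pos: [0.4291, -0.1562, 0.0146]
tcp_rot: [0.002, 0.84, 0.542, 0.003]
wrist_force: [-4.6, 3.4, 1.8]
gripper_width: 0.0237
```

>>> jog_arm --plan '[[1, [2, -0.9, 0], 0], [1, [2, -0.9, 0], 0], [1, [2, -0.9, 0], 0], [1, [2, -0.9, 0], 0], [1, [2, -0.9, 0], 0], [1, [2, -0.9, 0], 0]]'

```text
time_s: 21.38
tcp_pos: [0.4291, -0.1563, 0.0142]
tcp_rot: [0.0, 0.84, 0.542, 0.002]
wrist_force: [-5.8, 2.6, 0.8]
gripper_width: 0.0237
```

```bash
python3 pos.py a5
```

```text
t 21.5333 tcp [ 0.42914038 -0.15624887  0.01416851] yaw -24.368316332363648 tip press mm 34.88619992688057 0.5796713668900132 z 41.76851185802426 grip y 0.525478906354492 [-5.47310489  2.49836345  0.63986314] 0.02371049429472051
w gauge_tip -119.9 55.9 0.0076 0.28
t gauge_tip 34.3 205.9 0.0152 0.74
s gauge_tip 38.5 -0.6 0.0422 0.62
w gauge_grip -63.9 1.4 0.042 0.89
s gauge_grip -61.5 3.3 0.0434 0.98
```

View pics/sa5a.png

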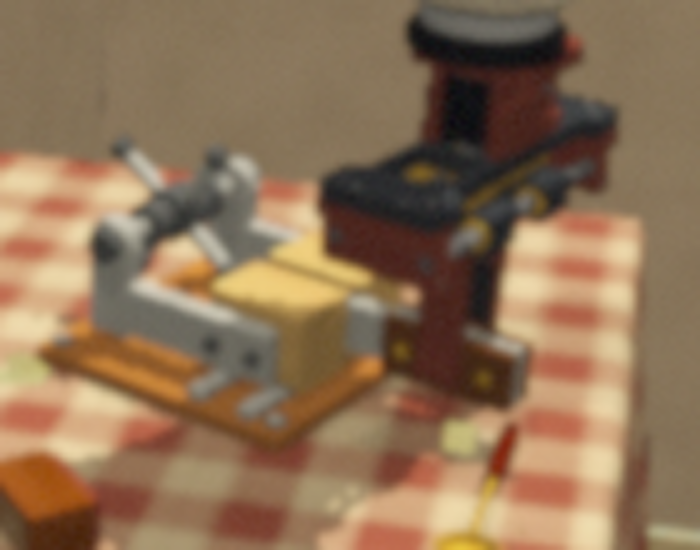

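View pics/wa5.png

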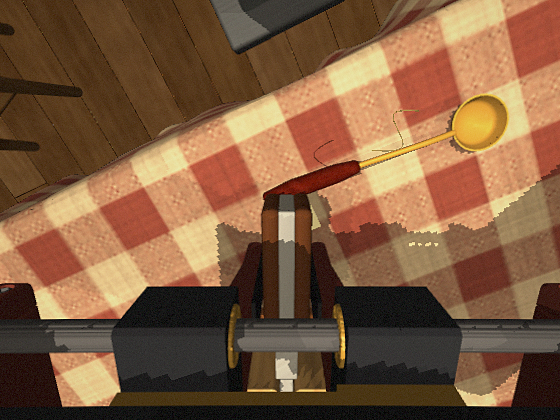

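The step bears on the jaws with a steady force of about 6 N at the expected depth. Withdrawing.

>>> jog_arm --plan '[[1, [-5, 2, 0], 0], [1, [-14, 6, 0], 0], [1, [-27, 12, 0], 0], [1, [-40, 18, 0], 0], [1, [-51, 23, 0], 0], [1, [-51, 23, 5], 0], [1, [-51, 23, 25], 0], [1, [-51, 23, 42], 0], [1, [-40, 60, 42], -1], [1, [-25, 98, 42], -2], [1, [-10, 135, 42], -3], [1, [5, 172, 42], -3.7], [1, [20, 208, 42], -3.7], [1, [34, 245, 42], -3.7], [1, [36, 245, 42], -3.7], [1, [36, 245, 42], -3.7], [1, [36, 245, 42], -3.7]]'

```text
time_s: 23.25
tcp_pos: [0.4653, 0.0883, 0.0563]
tcp_rot: [0.001, 0.857, 0.515, 0.002]
wrist_force: [-0.1, -0.6, -2.2]
gripper_width: 0.0239
```

```bash
python3 - <<'E'
from h import *
p=manip.read_camera('side'); save(p,'s8'); s=manip.get_state(); print(s['tcp_pos'],s['tcp_rot'],s['wrist_force'],s['gripper_width'])
for c in ['gauge_grip','gauge_tip']: print(manip.place_of(p,c)[:1])
i=cv2.imread('pics/s8.png'); cv2.imwrite('pics/s8a.png',cv2.resize(i[130:300,220:380],None,fx=3.5,fy=3.5,interpolation=cv2.INTER_CUBIC))
E
```

```text
[0.46489606 0.08757308 0.056301  ] [6.80463485e-04 8.57790252e-01 5.13997047e-01 1.56734719e-03] [ 0.14957144 -0.04414841 -1.8885032 ] 0.0241177283511359
[{'location': [0.4676, 0.0863, 0.0852], 'conf': 0.84}]
[{'location': [0.5518, 0.0428, 0.0809], 'conf': 0.61}]
```

View pics/s8a.png

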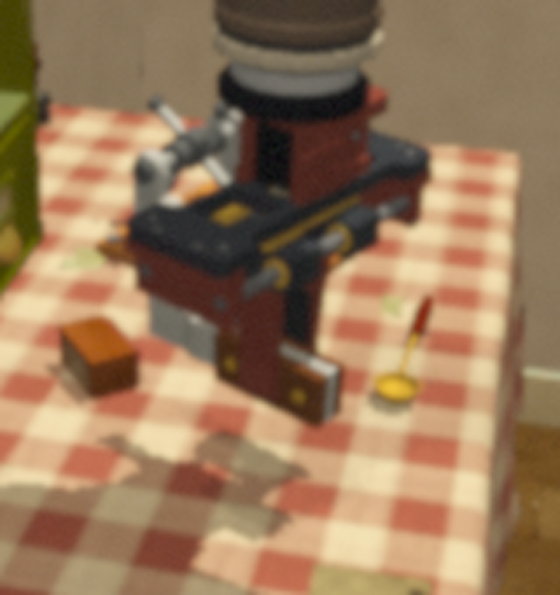

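>>> jog_arm --plan '[[1, [0, 0, -20], 0], [1, [0, 0, -40], 0], [1, [0, 0, -55], 0], [1, [0, 0, -63], 0], [1, [0, 0, -64], 0], [1, [0, 0, -64], 0]]'

```text
time_s: 23.9
tcp_pos: [0.4647, 0.0864, -0.0076]
tcp_rot: [0.001, 0.858, 0.513, 0.001]
wrist_force: [-0.0, -0.1, -1.4]
gripper_width: 0.024
```

>>> jog_arm --plan '[[1, [0, 0, -1], 0], [1, [0, 0, -2], 0], [1, [0, 0, -2], 0]]'

```text
time_s: 24.15
tcp_pos: [0.4652, 0.0865, -0.009]
tcp_rot: [0.001, 0.858, 0.513, 0.002]
wrist_force: [0.2, 0.1, -1.9]
gripper_width: 0.0239
```

>>> jog_arm --plan '[[1, [0, 0, -1], 0], [1, [0, 0, -2], 0], [1, [0, 0, -2], 0]]'

```text
time_s: 24.4
tcp_pos: [0.4655, 0.0868, -0.0106]
tcp_rot: [0.001, 0.858, 0.513, 0.002]
wrist_force: [-0.3, -1.2, 4.8]
gripper_width: 0.0238
```

>>> jog_arm --plan '[[0.7, [0, 0, 0], 0], [0.68, [0, 0, 0], 0], [0.6, [0, 0, 0], 0], [0.4, [0, 0, 0], 0], [0.2, [0, 0, 0], 0], [0.1, [0, 0, 0], 0], [0.1, [0, 0, 0], 0], [0.1, [0, 0, 0], 0]]'

```text
time_s: 25.07
tcp_pos: [0.4655, 0.0868, -0.0106]
tcp_rot: [0.001, 0.858, 0.513, 0.002]
wrist_force: [0.0, -0.1, -0.1]
gripper_width: 0.0645
```

>>> jog_arm --plan '[[0.1, [0, 0, 15], 0], [0.1, [0, 0, 40], 0], [0.1, [0, 0, 80], 0], [0.1, [0, 0, 120], 0], [0.1, [0, 0, 160], 0], [0.1, [0, 0, 180], 0], [0.1, [0, 0, 180], 0], [0.1, [0, 0, 180], 0]]'

```text
time_s: 25.73
tcp_pos: [0.466, 0.0873, 0.1703]
tcp_rot: [0.0, 0.858, 0.513, 0.004]
wrist_force: [-0.4, -0.4, 0.0]
gripper_width: 0.0791
```

```bash
python3 - <<'E'
from h import *
s=manip.get_state(); print(s['time_s'],s['tcp_pos'],s['gripper_width'])
t=manip.read_camera('top'); save(t,'t9'); 
d=manip.read_camera('side'); save(d,'s9'); w=manip.read_camera('wrist'); save(w,'w99')
for c in ['gauge_grip','gauge_tip','press_mouth','spoon_mid','stamp_block_mid','seal_mid','box_small_mid']:
  for n,v in (('t',t),('s',d),('w',w)):
    r=manip.place_of(v,c)[:1]
    if r: print(n,c,np.round(r[0]['location'],4),round(r[0]['conf'],2))
a=cv2.imread('pics/t9.png')[130:260,210:440]; b=cv2.imread('pics/s9.png')[130:300,220:380]
cv2.imwrite('pics/t9a.png',cv2.resize(a,None,fx=3.4,fy=3.4,interpolation=cv2.INTER_CUBIC))
cv2.imwrite('pics/s9a.png',cv2.resize(b,None,fx=3.5,fy=3.5,interpolation=cv2.INTER_CUBIC))
E
```

```text
25.7333 [0.46601504 0.0873138  0.17034176] 0.07906897694788716
s gauge_grip [0.4668 0.0868 0.0197] 0.6
w gauge_grip [0.4667 0.0876 0.0173] 0.68
t gauge_tip [0.5488 0.0399 0.0154] 0.38
s gauge_tip [0.5519 0.0351 0.0169] 0.8
w gauge_tip [0.5526 0.0395 0.0148] 0.93
t press_mouth [ 0.4856 -0.1843  0.0407] 0.79
s press_mouth [ 0.4857 -0.1789  0.04  ] 0.78
t spoon_mid [ 0.4079 -0.0827  0.0057] 0.6
w spoon_mid [ 0.3995 -0.0856  0.0063] 0.71
t stamp_block_mid [ 0.5895 -0.2311  0.0711] 0.59
w stamp_block_mid [ 0.6015 -0.0066  0.012 ] 0.98
s seal_mid [0.6482 0.138  0.0554] 0.63
w seal_mid [0.5514 0.0399 0.0187] 0.71
w box_small_mid [0.5099 0.2659 0.0138] 0.64
```

View pics/t9a.png

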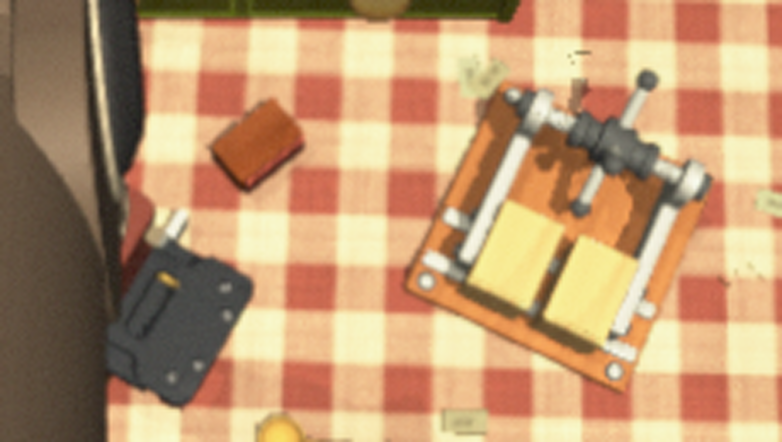

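View pics/s9a.png

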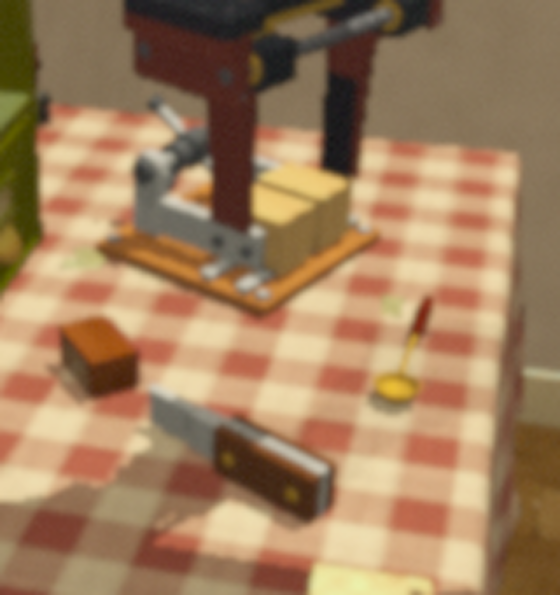

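View pics/w99.png

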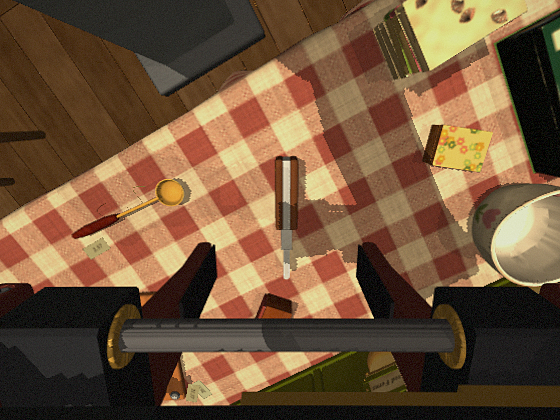

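The gauge stands upright at its old place, the gap is unchanged, and the bystanders look undisturbed. Handing in.

```bash
python3 -c "
from station import manip
print(manip.sign_off())"
```

```text
the job is handed in; nothing more can be done
None
```

I opened the press and proved the setting with the gauge. The gauge is back standing where it was, and the job was handed in at about 26 s of the 61 s allowed.

- **Turnbuckle:** two arc pushes took it from about 0.1 to about 3.3 rad. The wrist camera measured the gap at about 10 mm, where about 9.4 mm is expected at that turn; both are inside 7 to 12 mm.
- **Gauge test:** the thin end went in until the step stopped on the jaws. The tip was 35 mm in by the arm's pose and 38 mm by the side camera. I held it there for about 0.6 s at a steady 6 N, with the gauge square to the gap.
- **Last checks:** the gauge stands upright on its edge at (0.467, 0.087), grip centre 17 to 20 mm high and well clear of the press. In the last views the jaws were as set. The spoon, stamp block, seal and small box were found where they were at the start, within the camera error.

**Disagreement:** the reported TCP did not match the fingertips, which sat about 19 mm above it in the pictures. Because of this the first push passed over the spokes and turned nothing. I allowed for the offset in the later moves, and lowering the reported TCP 10 mm below the table without touching it confirmed the offset.

**Network readings:** a few were plainly wrong and I ignored them, such as the final top-view stamp block and wrist-view seal.

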